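# Move a kit to the carrier in reverse order

### The arm

A 6-joint arm with a two-finger parallel gripper is mounted at the origin on a cart in front of the work surface, level with it; the furniture and walls round the work are solid. World frame = base frame: x ahead of the robot, y to its left, z up, the work surface at z = 0. Lengths are in m, angles in rad, forces in N, time in s.
With the tool pointing down it reaches from about 0.375 to 0.925 m from the base axis. Payload 5.7 kg.
Tool frame: the origin (TCP) lies on the centre line of the jaws, within the pads' length; the fingertips stand 22 mm ahead of it and the grasp point (between the pads) lies 3 mm ahead of it; z points along the fingers, y is the direction in which the jaws open and shut (so a half turn about z gives the same grasp; the last joint's range is limited). The gripper opens to 85 mm and grips with 20 to 120 N. Pads are 22 mm wide; open, the fingers measure 114 mm over their backs; the gripper's body (76 mm by 85 mm) begins 54 mm behind the grasp point. The pads swing forward as they close: fully open they stand 13 mm farther back than shut.
Start: joints at [-1.329, 0.359, 1.51, -0, 1.272, -0.115], TCP at [0.21, -0.562, 0.253] pointing down, gripper open.
Joint ranges: [-2.97, 2.97], [-1.01, 2.36], [0.21, 2.38], [-0.96, 4.11], [0.2, 2.71], [-2.98, 2.98]. Speed limits (rad/s): [2.39, 2.39, 3.14, 3.14, 3.14, 3.14].

### API

Orientations are given as a unit quaternion [x, y, z, w].
In Python, from workcell import manip, viewer, ticket gives the robot as it stands.
- The arm moves only by the tool play_rows, never from a script. Its argument "plan" is a list of rows, each an object with "slide": the shift along the world's x, y, z in mm, a list of three; "angular": the turn, a rotation vector about the world's x, y, z in rad, a list of three. A call has 1 to 12 rows; each row shifts and turns the pose as measured when the row begins; what a row does not reach is not made up. A row lasts 1/10 s, in which the tool goes at most 50 mm and 8.59 degrees, less where a joint would pass 70% of its speed; a pose out of reach is approached as far as the arm can. A call with a gripper value outside its range is refused whole. "grip" is the opening, from 0 (shut) to 1 (fully open), set as the call begins (left out, the last holds). The fingers move at their own pace and stop on an object; "grip_force" is the grip in N (left out, the last holds). Time passes only in rows, so rows that do not move let the fingers close. It gives the time, the measured TCP pose, the force and the opening at its end, in the units of the state.
- manip.observe(): the state, without advancing time (a new reading comes with each control period).
- viewer.snapshot(name): name is "scene" or "top" or "wrist"; returns the picture (420x560x3 uint8, red, green, blue); there is no depth.
- viewer.get_calibration(name): a dict with "intrinsics" (3x3 intrinsics, pixels), "camera_from_world" (4x4, takes a point from world to camera coordinates). Camera axes: x right, y down, z forward; pixel columns grow to the right and rows downward; lengths in m; the calibration is good to about 2 mm. A picture is of the moment at which its call begins: read the wrist's pose just before it. get_calibration takes no time and is no camera call; for the wrist camera it gives the pose at the moment of the call.
- ticket.hand_in(): hands the job in, once; it reports no verdict.
The state is a dict: "clock": time; "joints": joint angles; "qvel": joint speeds; "joint_efforts": joint torques, N m; "ee_pos": TCP position; "ee_rot": TCP orientation; "ft_force": force on the tool from outside, world axes, zero at the start; "torque": the same for the moment, N m; "finger_gap": finger opening in m.
Only numpy, scipy, OpenCV 4.12 (cv2) and the standard library are available. Lean on these libraries where they do the work, as an engineer would, in place of code of your own. Each camera call takes 0.05 s, during which the arm holds its last target.

### The job

The carrier feeds the next station from its other end, so move the four parts from the aluminium rack to the blue carrier in reverse order: the part next to the rack's red end goes to the place farthest from the carrier's red end, and so on until the part farthest from the rack's red end stands next to the carrier's red end. Stand each part upright in the middle of its black disc, keep the parts upright on the way, and leave the blue tape and the mouse where they are.

Things in the scene. Friction and masses are not known exactly. Their poses are not given: they have to be found in the camera images.
- rack: the rack that the parts stand on at the start: bare aluminium board, 86 (x) x 288 (y) mm, fixed to the bench, its top 12 mm above the bench. Origin: centre of its underside, at bench height. The row runs along its y axis, with four places at y = +99, +33, -33 and -99 mm (x = 0); an end bar 11 mm wide reaches 28 mm above the bench at each end, red at the +y end, aluminium at the -y end
- carrier: the carrier that the parts go to: blue painted board of the same size, end bars and frame as the rack (top 12 mm above the bench, red end bar at +y, blue one at -y), fixed, empty at the start. Its four places are flat black discs with a thin white edge, 60 mm across, flush with its top, centred at x = 0, y = +99, +33, -33 and -99 mm
- banded_cup: round turned steel fixture cup with a broad red band, outer diameter 60 mm, 52 mm tall, open upward, loose, upright, 0.24 kg; origin at the centre of its underside, z up
- plain_cup: round turned steel fixture cup without a band, greatest diameter 48 mm, 66 mm tall, open upward, loose, upright, 0.2 kg; origin at the centre of its underside, z up
- spool: spool of solder with black flanges, standing on one flange, axis vertical, flange diameter 55 mm, flanges 5 mm thick, wound core diameter 48 mm, 38 mm tall, loose, 0.22 kg; origin at the centre of its underside, z up
- bottle: small whitish round bottle with a black screw cap, body diameter 32 mm, 75 mm tall in all, loose, upright, 0.05 kg; origin at the centre of its underside, z up
- seat_banded_cup: yellow plate lying on the rack under the banded cup, 80 (x) x 60 (y) x 4 mm, fixed; origin at the centre of its underside, its top 4 mm higher, axes parallel to the rack's. It stays on the rack and so shows where that part stood at the start
- seat_plain_cup: green plate lying on the rack under the plain cup, 80 (x) x 60 (y) x 4 mm, fixed; origin at the centre of its underside, its top 4 mm higher, axes parallel to the rack's. It stays on the rack and so shows where that part stood at the start
- seat_spool: white plate lying on the rack under the spool, 80 (x) x 60 (y) x 4 mm, fixed; origin at the centre of its underside, its top 4 mm higher, axes parallel to the rack's. It stays on the rack and so shows where that part stood at the start
- seat_bottle: black plate lying on the rack under the bottle, 80 (x) x 60 (y) x 4 mm, fixed; origin at the centre of its underside, its top 4 mm higher, axes parallel to the rack's. It stays on the rack and so shows where that part stood at the start
- blue_tape: roll of blue tape lying flat on the bench, 92 mm across, 19 mm tall, a bystander behind the work; origin at the centre of its underside. (A tall fixed alignment rig, a round plate on posts, also stands behind the work, to the left: pass it on the robot's side)
- mouse: dark computer mouse on the bench, 99 x 56 x 41 mm, a bystander; origin at the centre of its underside
Not all that is in view belongs to the job. Leave any pink or purple look-alike of the plain_cup alone.

How it is judged:
By the outcome, as a careful person would: the job done as asked, in the order asked, and still so for the second after the job is handed in, with the robot touching nothing.
It also fails if it takes over 112 s, if anything falls off the work surface, if the arm or the gripper's body presses on something with over 40 N, if the wrist force passes 120 N, or if a joint passes its speed limit or range.

## Working session

There is one attempt and no reset: what is moved stays moved. The work goes in short steps, Python scripts to look and compute and a tool call to move; the robot and the scene stay as the last step left them, time stands still between calls to the robot, and variables do not carry over. Pictures are saved under pics/ and viewed, and the job is handed in when it is done.

Besides the shell and the picture viewer there is one more tool, called after "Emit:" by a JSON object that holds its "name" and its "arguments". play_rows: Moves the arm, as the interface text tells. Its arguments: {"type":"object","properties":{"plan":{"type":"array"},"grip":{"type":"number"},"grip_force":{"type":"number"}},"required":["plan"]}

```bash
mkdir -p pics; ls
python3 - <<'E'
from workcell import manip, viewer, ticket
import cv2,numpy as np
s=manip.observe();print(s)
for n in("scene","top","wrist"):
    im=viewer.snapshot(n);cv2.imwrite(f"pics/{n}0.png",im[:,:,::-1]); np.save(f"pics/{n}0.npy",im)
    c=viewer.get_calibration(n);print(n,np.round(c["intrinsics"],1).tolist(),np.round(c["camera_from_world"],3).tolist())
E
```

```text
pics
{'clock': 0.0, 'joints': array([-1.32906118e+00,  3.59483788e-01,  1.51144838e+00, -2.46649807e-05,
        1.27251763e+00, -1.15086763e-01]), 'qvel': array([-0.00030117, -0.00156753,  0.00050681,  0.00077582, -0.00118495,
        0.00020557]), 'joint_efforts': array([-2.85889932e-03, -5.27625024e+01, -2.78628838e+01, -2.59305116e-04,
        1.33547519e-02, -5.94465678e-05]), 'ee_pos': array([ 0.20941355, -0.56156993,  0.25246013]), 'ee_rot': array([ 9.84125867e-01,  1.77469479e-01, -7.05226832e-05, -9.25964432e-04]), 'ft_force': array([-0.014424  , -0.09580928, -0.35038598]), 'torque': array([ 0.04355988,  0.02168662, -0.01846769]), 'finger_gap': 0.08504401317111471}
scene [[409.3, 0.0, 281.3], [0.0, 409.3, 207.4], [0.0, 0.0, 1.0]] [[-0.608, -0.794, -0.004, 0.351], [-0.419, 0.325, -0.848, 0.281], [0.674, -0.514, -0.53, 0.911], [0.0, 0.0, 0.0, 1.0]]
top [[514.8, 0.0, 274.6], [0.0, 514.8, 206.7], [0.0, 0.0, 1.0]] [[-0.02, -1.0, -0.011, 0.005], [-0.99, 0.022, -0.137, 0.581], [0.137, 0.008, -0.99, 1.406], [0.0, 0.0, 0.0, 1.0]]
wrist [[293.3, 0.0, 276.3], [0.0, 293.3, 208.4], [0.0, 0.0, 1.0]] [[0.349, -0.937, -0.002, -0.599], [-0.892, -0.332, 0.307, -0.039], [-0.288, -0.105, -0.952, 0.38], [0.0, 0.0, 0.0, 1.0]]
```

View pics/scene0.png

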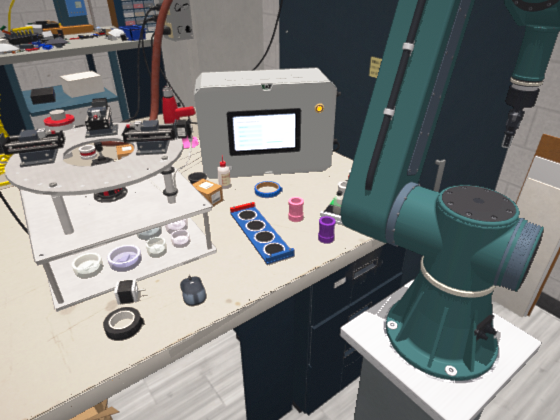

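View pics/top0.png

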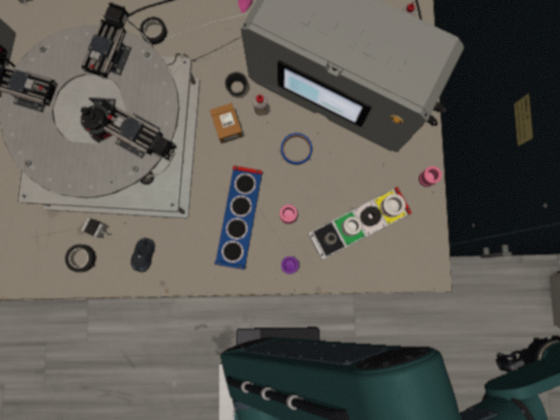

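View pics/wrist0.png

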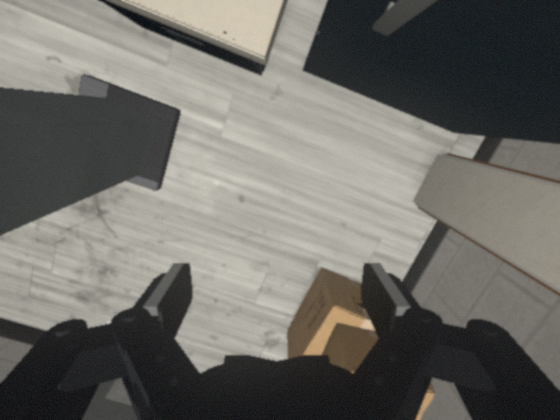

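```bash
cat > h.py <<'E'
import cv2,numpy as np
from workcell import manip, viewer, ticket
def ray(cal,uv,z):
    K=cal["intrinsics"];T=np.array(cal["camera_from_world"]);R=T[:3,:3];c=-R.T@T[:3,3]
    uv=np.atleast_2d(uv);d=(R.T@np.linalg.inv(K)@np.c_[uv,np.ones(len(uv))].T).T
    return c+d*((z-c[2])/d[:,2])[:,None]
def proj(cal,P):
    T=np.array(cal["camera_from_world"]);P=np.atleast_2d(P)
    q=(T[:3,:3]@P.T).T+T[:3,3];q=(cal["intrinsics"]@q.T).T
    return q[:,:2]/q[:,2:]
E
python3 - <<'E'
from h import *
im=cv2.imread("pics/top0.png")
c=im[180:265,295:445];cv2.imwrite("pics/rackcrop.png",cv2.resize(c,None,fx=5,fy=5,interpolation=2))
c=im[155:280,200:320];cv2.imwrite("pics/carcrop.png",cv2.resize(c,None,fx=4.5,fy=4.5,interpolation=2))
cal=viewer.get_calibration("top")
hsv=cv2.cvtColor(im,cv2.COLOR_BGR2HSV)
# dark discs on carrier
g=(hsv[...,2]<60).astype(np.uint8);
m=np.zeros_like(g);m[160:280,205:275]=g[160:280,205:275]
n,l,st,ce=cv2.connectedComponentsWithStats(m)
for i in range(1,n):
    if st[i,4]>100: print(st[i],ce[i],ray(cal,ce[i],.012).round(4))
blue=((hsv[...,0]>100)&(hsv[...,0]<125)&(hsv[...,1]>120)&(hsv[...,2]>60)).astype(np.uint8)
m=np.zeros_like(g);m[160:280,205:275]=blue[160:280,205:275]
cs,_=cv2.findContours(m,0,1);r=cv2.minAreaRect(np.vstack(cs));b=cv2.boxPoints(r);print(b,ray(cal,b,.012).round(4))
E
```

```text
[237 176  16  16 200] [244.69 183.39] [[0.6549 0.0776 0.012 ]]
[233 198  16  16 205] [240.53170732 205.59512195] [[0.5904 0.0904 0.012 ]]
[229 221  16  16 208] [236.41826923 228.20192308] [[0.5256 0.1028 0.012 ]]
[224 244  17  16 210] [232.12857143 251.16666667] [[0.4606 0.1157 0.012 ]]
[[215.59999 263.2    ]
 [232.55998 169.92   ]
 [260.80798 175.05597]
 [243.84798 268.336  ]] [[0.4276 0.1627 0.012 ]
 [0.6953 0.1123 0.012 ]
 [0.6783 0.0307 0.012 ]
 [0.4115 0.083  0.012 ]]
```

View pics/rackcrop.png

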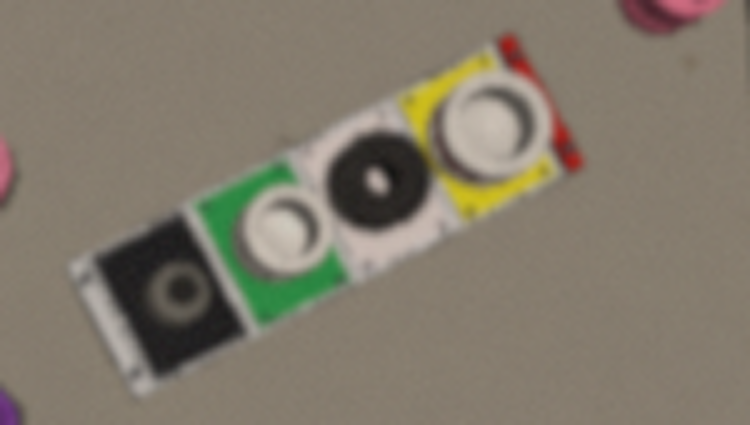

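View pics/carcrop.png

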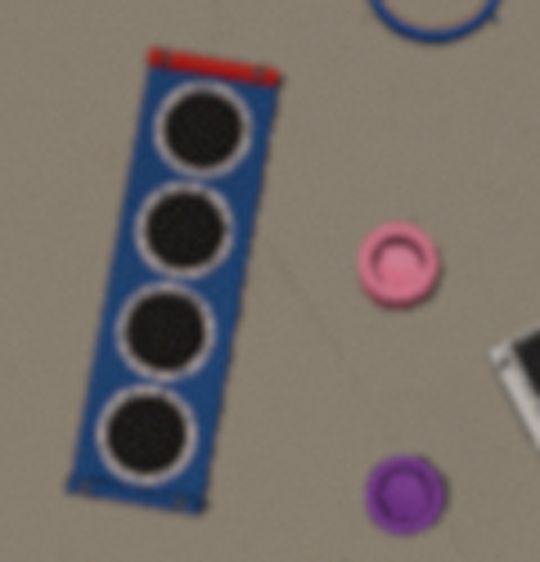

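Run:
```python
from h import *
from scipy.spatial.transform import Rotation as R
im=cv2.imread("pics/top0.png");cal=viewer.get_calibration("top")
for n,(u,v),z in [("band",(492,123),.068),("spool",(378,180),.054),("plain",(282,230),.082),("bottle",(182,291),.091),("cornA",(70,265),.028),("cornB",(145,393),.028),("cornC",(583,165),.028),("cornD",(505,35),.028)]:
    print(n,ray(cal,(u/5+295-.4,v/5+180-.4),z).round(4))
# wrist camera offset in tool frame
s=manip.observe();w=viewer.get_calibration("wrist");T=np.array(w["camera_from_world"])
r=R.from_quat(s["ee_rot"]);print(r.as_matrix().round(3))
c=-T[:3,:3].T@T[:3,3];print("cam in tool",r.inv().apply(c-s["ee_pos"]).round(4),"fwd in tool",r.inv().apply(T[2,:3]).round(3))
```

```text
band [[ 0.5771 -0.3334  0.068 ]]
spool [[ 0.5486 -0.2719  0.054 ]]
plain [[ 0.5192 -0.2138  0.082 ]]
bottle [[ 0.4866 -0.1576  0.091 ]]
cornA [[ 0.5073 -0.1015  0.028 ]]
cornB [[ 0.4347 -0.1412  0.028 ]]
cornC [[ 0.5576 -0.3923  0.028 ]]
cornD [[ 0.633  -0.3524  0.028 ]]
[[ 0.937  0.349 -0.   ]
 [ 0.349 -0.937  0.001]
 [ 0.    -0.002 -1.   ]]
cam in tool [ 0.0785  0.0003 -0.1202] fwd in tool [-0.307 -0.     0.952]
```

Candidates in the top view:
- **plain_cup:** steel, on the green seat at px (351,226). The look-alikes are pink at (289,213), purple at (290,265) and pink at (431,176), and I'm leaving those alone.
- **spool:** (370,216) on white. The dark ring at (80,257), the one at (236,84) and the blue tape at (297,148) are not it.
- **bottle:** (331,238) on black. The red-capped bottle at (261,103) is not it.
- **banded cup:** (393,205) on yellow.

The rack crop confirms these choices. From the red end the order is band, spool, plain, bottle.

Emit:
{"name": "play_rows", "arguments": {"plan": [{"slide": [25, 30, 5], "angular": [0, 0, 0.14]}, {"slide": [25, 30, 5], "angular": [0, 0, 0.14]}, {"slide": [25, 30, 5], "angular": [0, 0, 0.14]}, {"slide": [25, 30, 5], "angular": [0, 0, 0.14]}, {"slide": [25, 30, 5], "angular": [0, 0, 0.14]}, {"slide": [25, 30, 5], "angular": [0, 0, 0.14]}, {"slide": [25, 30, 5], "angular": [0, 0, 0.14]}, {"slide": [25, 30, 5], "angular": [0, 0, 0.14]}, {"slide": [25, 30, 5], "angular": [0, 0, 0.14]}, {"slide": [25, 30, 5], "angular": [0, 0, 0.14]}, {"slide": [25, 30, 5], "angular": [0, 0, 0.14]}, {"slide": [25, 30, 5], "angular": [0, 0, 0.14]}], "grip": 1}}

```text
clock: 1.35
ee_pos: [0.5137, -0.1894, 0.311]
ee_rot: [0.5, 0.866, -0.002, -0.002]
ft_force: [0.6, -0.5, -0.2]
finger_gap: 0.0851
```

Run:
```python
from h import *
s=manip.observe();c=viewer.get_calibration("wrist");im=viewer.snapshot("wrist");s2=manip.observe();c2=viewer.get_calibration("wrist")
print(s["ee_pos"],s2["ee_pos"],s2["ee_rot"]);print(abs(np.array(c["camera_from_world"])-c2["camera_from_world"]).max())
cv2.imwrite("pics/w1.png",im[:,:,::-1]);np.savez("pics/w1.npz",K=c["intrinsics"],T=c["camera_from_world"])
c=im[40:330,60:460,::-1];cv2.imwrite("pics/w1z.png",cv2.resize(c,None,fx=2,fy=2,interpolation=2))
```

```text
[ 0.51371725 -0.18938016  0.31098218] [ 0.51760533 -0.1850514   0.31187198] [ 4.95520330e-01  8.68595735e-01  7.48983295e-04 -7.00121920e-04]
0.008386899569060191
```

View pics/w1z.png

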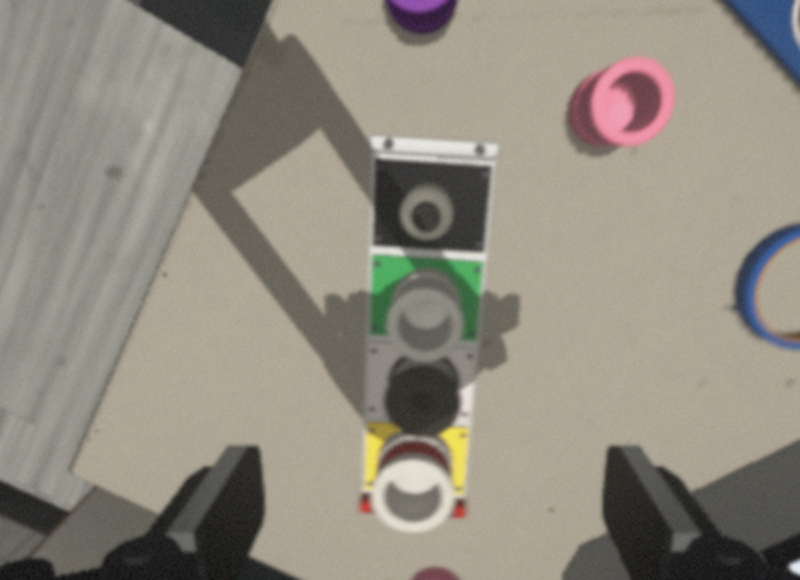

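Run:
```python
from h import *
viewer.snapshot("wrist")
s=manip.observe();c=viewer.get_calibration("wrist");im=viewer.snapshot("wrist");s2=manip.observe();c2=viewer.get_calibration("wrist")
print(s2["ee_pos"]-s["ee_pos"],s2["ee_pos"],s2["ee_rot"],s2["clock"])
cv2.imwrite("pics/w2.png",im[:,:,::-1]);np.savez("pics/w2.npz",intrinsics=c["intrinsics"],camera_from_world=c["camera_from_world"])
c=im[100:310,200:340,::-1];z=cv2.resize(c,None,fx=4,fy=4,interpolation=2);z=np.hstack([z[:420],z[420:]]);print(z.shape)
cv2.imwrite("pics/w2z.png",z[:,:1120][:, :])
cv2.imwrite("pics/w2a.png",z[:, :560]);cv2.imwrite("pics/w2b.png",z[:,560:])
```

```text
[-0.00157431 -0.00172633 -0.00044314] [ 0.5142209  -0.18913013  0.31098476] [ 0.50078998  0.86556578 -0.00166577 -0.00158186] 1.5
(420, 1120, 3)
```

View pics/w2a.png

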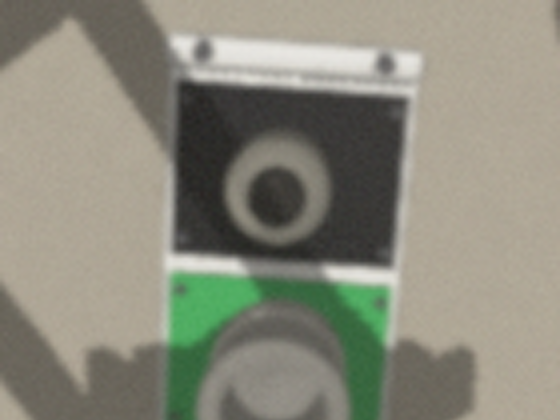

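View pics/w2b.png

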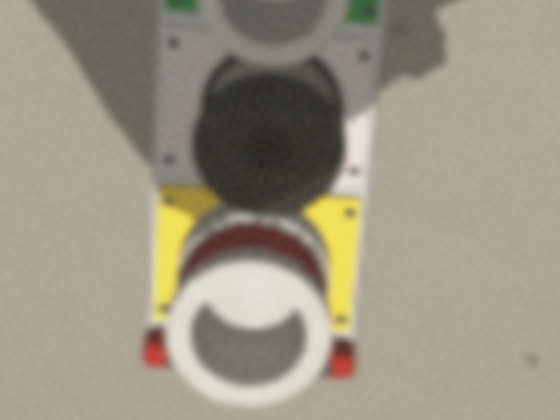

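Run:
```python
from h import *
d=np.load("pics/w2.npz")
yx=np.array([.448,-.894])
for n,(u,v),z in [("band",(249,748),.068),("spool",(269,563),.054),("plain",(273,410),.082),("bottle",(276,195),.091),("cornA",(422,52),.028),("cornB",(170,36),.028),("seatb TL",(176,82),.016),("TR",(410,98),.016),("BL",(172,250),.016),("BR",(396,266),.016)]:
    print(n,ray(d,(u/4+200-.4,v/4+100-.4),z).round(4))
```

```text
band [[ 0.5751 -0.3324  0.068 ]]
spool [[ 0.5486 -0.2721  0.054 ]]
plain [[ 0.5189 -0.2152  0.082 ]]
bottle [[ 0.4869 -0.1565  0.091 ]]
cornA [[ 0.5072 -0.0993  0.028 ]]
cornB [[ 0.4335 -0.1363  0.028 ]]
seatb TL [[ 0.441  -0.1488  0.016 ]]
TR [[ 0.5124 -0.1134  0.016 ]]
BL [[ 0.4667 -0.1998  0.016 ]]
BR [[ 0.5382 -0.1648  0.016 ]]
```

Emit:
{"name": "play_rows", "arguments": {"plan": [{"slide": [10, -24, -16], "angular": [0, 0, -0.01]}, {"slide": [10, -24, -16], "angular": [0, 0, -0.01]}, {"slide": [10, -24, -16], "angular": [0, 0, -0.01]}, {"slide": [10, -24, -16], "angular": [0, 0, -0.01]}, {"slide": [10, -24, -16], "angular": [0, 0, -0.01]}, {"slide": [10, -23, -16], "angular": [0, 0, -0.008]}, {"slide": [0, 0, 0], "angular": [0, 0, 0]}, {"slide": [0, 0, 0], "angular": [0, 0, 0]}]}}

```text
clock: 2.3
ee_pos: [0.5678, -0.343, 0.2085]
ee_rot: [0.533, 0.846, -0.003, -0.005]
ft_force: [0.4, 0.5, -0.7]
finger_gap: 0.0851
```

```bash
cat >> h.py <<'E'
from scipy.spatial.transform import Rotation as Ro
def delta(p,xang,show=True):
    s=manip.observe();a=np.radians(xang)
    x=np.array([np.cos(a),np.sin(a),0]);z=np.array([0,0,-1.]);y=np.cross(z,x)
    t=Ro.from_matrix(np.c_[x,y,z]);r=Ro.from_quat(s["ee_rot"])
    print("t %.2f"%s["clock"],"slide mm",((np.array(p)-s["ee_pos"])*1000).round(1),"ang",(t*r.inv()).as_rotvec().round(4),"F",s["ft_force"].round(1),"gap",round(s["finger_gap"],4), "speed",abs(s["qvel"]).max().round(3))
E
python3 - <<'E'
from h import *
c=viewer.get_calibration("wrist");im=viewer.snapshot("wrist")
cv2.imwrite("pics/w3.png",im[:,:,::-1]);np.savez("pics/w3.npz",intrinsics=c["intrinsics"],camera_from_world=c["camera_from_world"])
delta([.576,-.333,.20],116.6)
print(proj(c,[[.576,-.333,.068],[.5486,-.272,.054],[.519,-.2145,.082]]))
E
```

```text
t 2.35 slide mm [ 8.4  9.9 -8.4] ang [ 0.0011 -0.0115  0.0183] F [-1.1  0.1 -1.1] gap 0.0853 speed 0.021
[[290.80469295 197.68447171]
 [293.04781788 121.80692479]
 [293.52094988  31.68275666]]
```

View pics/w3.png

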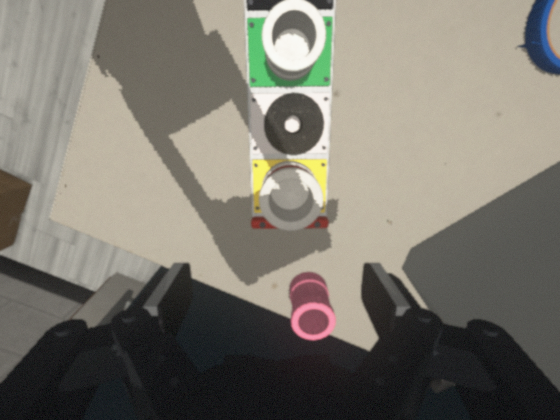

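Emit:
{"name": "play_rows", "arguments": {"plan": [{"slide": [4, 5, -20], "angular": [0.0005, -0.006, 0.009]}, {"slide": [4, 5, -20], "angular": [0.0005, -0.005, 0.009]}, {"slide": [0, 0, -25], "angular": [0, 0, 0]}, {"slide": [0, 0, -25], "angular": [0, 0, 0]}, {"slide": [0, 0, 0], "angular": [0, 0, 0]}, {"slide": [0, 0, 0], "angular": [0, 0, 0]}]}}

```text
clock: 2.95
ee_pos: [0.5745, -0.3309, 0.1229]
ee_rot: [0.526, 0.85, -0.0, 0.003]
ft_force: [0.5, 0.5, -0.1]
finger_gap: 0.0853
```

```bash
python3 -c "
from h import *
delta([.576,-.333,.049],116.6)"
```

```text
t 2.95 slide mm [  1.5  -2.1 -73.9] ang [0.0038 0.0052 0.0012] F [ 0.5  0.5 -0.1] gap 0.0853 speed 0.025
```

Emit:
{"name": "play_rows", "arguments": {"plan": [{"slide": [1.5, -2, -18], "angular": [0.004, 0.005, 0]}, {"slide": [0, 0, -20], "angular": [0, 0, 0]}, {"slide": [0, 0, -18], "angular": [0, 0, 0]}, {"slide": [0, 0, -12], "angular": [0, 0, 0]}, {"slide": [0, 0, 0], "angular": [0, 0, 0]}, {"slide": [0, 0, 0], "angular": [0, 0, 0]}]}}

```text
clock: 3.55
ee_pos: [0.5798, -0.3356, 0.0574]
ee_rot: [0.526, 0.851, -0.0, 0.005]
ft_force: [0.8, -0.4, -0.2]
finger_gap: 0.0858
```

```bash
python3 -c "
from h import *
delta([.576,-.333,.049],116.6)"
```

```text
t 3.55 slide mm [-3.8  2.6 -8.4] ang [0.006  0.0085 0.0011] F [ 0.8 -0.4 -0.2] gap 0.0858 speed 0.008
```

Emit:
{"name": "play_rows", "arguments": {"plan": [{"slide": [-3, 2, -6], "angular": [0.005, 0.007, 0]}, {"slide": [0, 0, 0], "angular": [0, 0, 0]}]}}

```text
clock: 3.75
ee_pos: [0.5774, -0.334, 0.0524]
ee_rot: [0.526, 0.85, -0.0, 0.002]
ft_force: [-0.1, 0.1, 0.2]
finger_gap: 0.0853
```

```bash
python3 -c "
from h import *
delta([.576,-.333,.049],116.6)"
```

```text
t 3.75 slide mm [-1.4  1.  -3.4] ang [0.0018 0.0026 0.0012] F [-0.1  0.1  0.2] gap 0.0853 speed 0.023
```

Emit:
{"name": "play_rows", "arguments": {"plan": [{"slide": [0, 0, 0], "angular": [0, 0, 0]}]}}

```text
clock: 3.85
ee_pos: [0.5778, -0.3343, 0.053]
ee_rot: [0.526, 0.85, -0.0, 0.002]
ft_force: [-0.3, -0.4, -0.5]
finger_gap: 0.0853
```

```bash
python3 -c "
from h import *
delta([.576,-.333,.049],116.6)"
```

```text
t 3.85 slide mm [-1.8  1.3 -4. ] ang [0.0024 0.0034 0.0012] F [-0.3 -0.4 -0.5] gap 0.0853 speed 0.006
```

Emit:
{"name": "play_rows", "arguments": {"plan": [{"slide": [-1.5, 1, -3], "angular": [0.002, 0.003, 0]}, {"slide": [0, 0, 0], "angular": [0, 0, 0]}, {"slide": [0, 0, 0], "angular": [0, 0, 0]}, {"slide": [0, 0, 0], "angular": [0, 0, 0]}, {"slide": [0, 0, 0], "angular": [0, 0, 0]}, {"slide": [0, 0, 0], "angular": [0, 0, 0]}], "grip": 0.5, "grip_force": 45}}

```text
clock: 4.45
ee_pos: [0.5766, -0.3336, 0.0509]
ee_rot: [0.526, 0.851, -0.0, 0.001]
ft_force: [-1.2, -0.3, 1.4]
finger_gap: 0.0585
```

```bash
python3 -c "
from h import *
delta([.576,-.333,.049],116.6)"
```

```text
t 4.45 slide mm [-0.6  0.6 -1.9] ang [0.0013 0.0016 0.0011] F [-1.2 -0.3  1.4] gap 0.0585 speed 0.002
```

Emit:
{"name": "play_rows", "arguments": {"plan": [{"slide": [0, 0, 15], "angular": [0, 0, 0]}, {"slide": [0, 0, 25], "angular": [0, 0, 0]}, {"slide": [0, 0, 30], "angular": [0, 0, 0]}, {"slide": [0, 0, 30], "angular": [0, 0, 0]}, {"slide": [0, 0, 30], "angular": [0, 0, 0]}, {"slide": [-5, 15, 15], "angular": [0, 0, 0.04]}, {"slide": [-10, 30, 5], "angular": [0, 0, 0.075]}, {"slide": [-10, 36, 0], "angular": [0, 0, 0.08]}, {"slide": [-10, 36, 0], "angular": [0, 0, 0.08]}, {"slide": [-10, 36, 0], "angular": [0, 0, 0.08]}, {"slide": [-10, 36, 0], "angular": [0, 0, 0.08]}, {"slide": [-10, 36, 0], "angular": [0, 0, 0.08]}]}}

```text
clock: 5.65
ee_pos: [0.5076, -0.1048, 0.2147]
ee_rot: [0.286, 0.958, -0.001, 0.004]
ft_force: [1.2, 0.0, -2.9]
finger_gap: 0.0584
```

```bash
python3 -c "
from h import *
delta([.4606,.1157,.15],168.9)"
```

```text
t 5.65 slide mm [-47.  220.5 -64.7] ang [0.0017 0.007  0.3863] F [ 1.2  0.  -2.9] gap 0.0584 speed 0.595
```

Emit:
{"name": "play_rows", "arguments": {"plan": [{"slide": [-7, 34, 0], "angular": [0, 0.002, 0.062]}, {"slide": [-7, 34, 0], "angular": [0, 0.002, 0.062]}, {"slide": [-7, 34, 0], "angular": [0, 0.002, 0.062]}, {"slide": [-7, 34, 0], "angular": [0, 0.002, 0.062]}, {"slide": [-7, 34, 0], "angular": [0, 0, 0.062]}, {"slide": [-6, 25, 0], "angular": [0, 0, 0.05]}, {"slide": [-2, 10, 0], "angular": [0, 0, 0.01]}, {"slide": [0, 0, 0], "angular": [0, 0, 0]}, {"slide": [0, 0, 0], "angular": [0, 0, 0]}]}}

```text
clock: 6.55
ee_pos: [0.4577, 0.112, 0.2213]
ee_rot: [0.094, 0.996, -0.0, 0.001]
ft_force: [0.0, 0.1, -2.6]
finger_gap: 0.0585
```

Run:
```python
from h import *
delta([.4606,.1157,.15],168.9)
c=viewer.get_calibration("wrist");im=viewer.snapshot("wrist")
cv2.imwrite("pics/w4.png",im[:,:,::-1]);np.savez("pics/w4.npz",intrinsics=c["intrinsics"],camera_from_world=c["camera_from_world"])
P=[[.6549,.0776,.012],[.5904,.0904,.012],[.5256,.1028,.012],[.4606,.1157,.012]]
print(proj(c,P).round(1))
hsv=cv2.cvtColor(im,cv2.COLOR_RGB2HSV)
```

```text
t 6.55 slide mm [  2.9   3.7 -71.3] ang [ 0.0011  0.0027 -0.0049] F [ 0.   0.1 -2.6] gap 0.0585 speed 0.007
[[279.1 328.7]
 [279.6 286.7]
 [279.7 239.8]
 [280.3 187. ]]
```

View pics/w4.png

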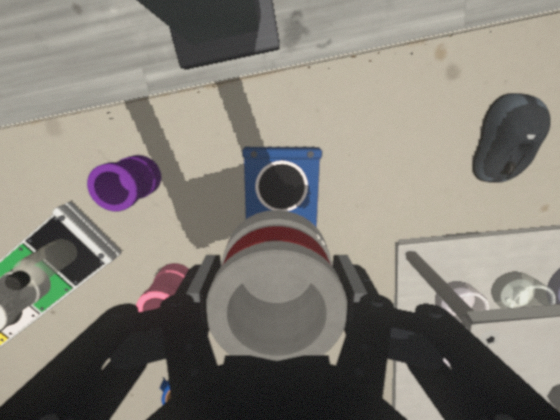

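Run:
```python
from h import *
im=cv2.imread("pics/w4.png");d=np.load("pics/w4.npz")
cv2.imwrite("pics/w4z.png",cv2.resize(im[140:350,180:380],None,fx=3,fy=3,interpolation=2)[:600])
g=cv2.cvtColor(im,cv2.COLOR_BGR2GRAY)
m=np.zeros_like(g);m[165:212,255:312]=(g[165:212,255:312]<60)*255
cs,_=cv2.findContours(m,0,1);c=max(cs,key=cv2.contourArea);e=cv2.fitEllipse(c);print(e,ray(d,e[0],.012))
```

```text
((280.7640075683594, 186.45065307617188), (41.136810302734375, 42.58601760864258), 106.489990234375) [[0.46004595 0.1163731  0.012     ]]
```

View pics/w4z.png

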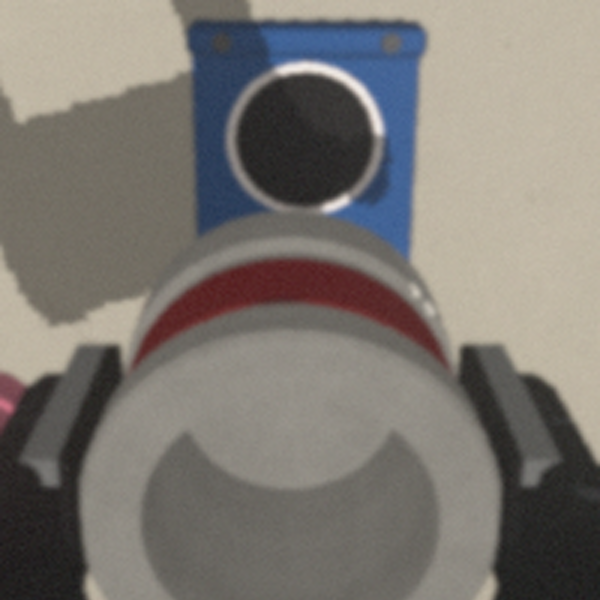

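Run:
```python
from h import *
d=np.load("pics/w4.npz")
for v in (500,515,530):print(ray(d,(291/3+180,v/3+140),.238).round(4))
# front base edge of cup: bottom circle top edge in image at crop(303,212)
print(ray(d,(300/3+180,212/3+140),.186).round(4))
a=np.radians(168.9);print("tool x",np.cos(a),np.sin(a))
delta([.4603,.116,.15],168.9)
```

```text
[[0.4556 0.1125 0.238 ]]
[[0.458 0.112 0.238]]
[[0.4604 0.1115 0.238 ]]
[[0.4316 0.1188 0.186 ]]
tool x -0.9812926639922451 0.1925219665259075
t 6.60 slide mm [  2.4   4.2 -71.3] ang [ 0.001   0.0027 -0.0042] F [-0.5  0.3 -2.5] gap 0.0586 speed 0.015
```

Emit:
{"name": "play_rows", "arguments": {"plan": [{"slide": [1, 2, -25], "angular": [0, 0.0015, -0.004]}, {"slide": [1, 2, -30], "angular": [0, 0.001, 0]}, {"slide": [0, 0, -30], "angular": [0, 0, 0]}, {"slide": [0, 0, -25], "angular": [0, 0, 0]}, {"slide": [0, 0, -12], "angular": [0, 0, 0]}, {"slide": [0, 0, 0], "angular": [0, 0, 0]}, {"slide": [0, 0, 0], "angular": [0, 0, 0]}]}}

```text
clock: 7.3
ee_pos: [0.466, 0.1076, 0.0974]
ee_rot: [0.104, 0.995, -0.001, 0.004]
ft_force: [0.3, -0.2, -1.9]
finger_gap: 0.0582
```

```bash
python3 -c "
from h import *
delta([.4603,.116,.047],168.9)"
```

```text
t 7.30 slide mm [ -5.7   8.4 -50.4] ang [0.003  0.0077 0.0138] F [ 0.3 -0.2 -1.9] gap 0.0582 speed 0.019
```

Emit:
{"name": "play_rows", "arguments": {"plan": [{"slide": [-3, 4, -10], "angular": [0.002, 0.004, 0.007]}, {"slide": [-3, 4, -12], "angular": [0.001, 0.003, 0.006]}, {"slide": [0, 0, -10], "angular": [0, 0, 0]}, {"slide": [0, 0, 0], "angular": [0, 0, 0]}, {"slide": [0, 0, 0], "angular": [0, 0, 0]}]}}

```text
clock: 7.8
ee_pos: [0.4618, 0.1158, 0.0648]
ee_rot: [0.097, 0.995, 0.001, 0.002]
ft_force: [0.4, 0.5, -2.7]
finger_gap: 0.059
```

```bash
python3 -c "
from h import *
delta([.4603,.116,.047],168.9)"
```

```text
t 7.80 slide mm [ -1.5   0.2 -17.8] ang [-0.0006  0.0049  0.001 ] F [ 0.4  0.5 -2.7] gap 0.059 speed 0.011
```

Emit:
{"name": "play_rows", "arguments": {"plan": [{"slide": [-1.5, 0, -6], "angular": [0, 0.004, 0]}, {"slide": [0, 0, -5], "angular": [0, 0, 0]}, {"slide": [0, 0, 0], "angular": [0, 0, 0]}, {"slide": [0, 0, 0], "angular": [0, 0, 0]}]}}

```text
clock: 8.2
ee_pos: [0.4607, 0.116, 0.0533]
ee_rot: [0.097, 0.995, 0.0, 0.001]
ft_force: [0.1, -0.0, -2.8]
finger_gap: 0.0587
```

```bash
python3 -c "
from h import *
delta([.4603,.116,.047],168.9)"
```

```text
t 8.20 slide mm [-0.4  0.  -6.3] ang [-0.0007  0.0017  0.0007] F [ 0.1 -0.  -2.8] gap 0.0587 speed 0.006
```

Emit:
{"name": "play_rows", "arguments": {"plan": [{"slide": [0, 0, -3], "angular": [0, 0.002, 0]}, {"slide": [0, 0, -2], "angular": [0, 0, 0]}, {"slide": [0, 0, -2], "angular": [0, 0, 0]}, {"slide": [0, 0, 0], "angular": [0, 0, 0]}, {"slide": [0, 0, 0], "angular": [0, 0, 0]}]}}

```text
clock: 8.7
ee_pos: [0.4616, 0.116, 0.0469]
ee_rot: [0.097, 0.995, 0.001, 0.001]
ft_force: [0.1, -0.3, -1.9]
finger_gap: 0.0584
```

```bash
python3 -c "
from h import *
delta([.4603,.116,.047],168.9)"
```

```text
t 8.70 slide mm [-1.3 -0.   0.1] ang [-0.0009  0.0015  0.0007] F [ 0.1 -0.3 -1.9] gap 0.0584 speed 0.003
```

Emit:
{"name": "play_rows", "arguments": {"plan": [{"slide": [-1.3, 0, -1.5], "angular": [0, 0, 0]}, {"slide": [0, 0, 0], "angular": [0, 0, 0]}]}}

```text
clock: 8.9
ee_pos: [0.4621, 0.1161, 0.0472]
ee_rot: [0.097, 0.995, 0.001, 0.003]
ft_force: [0.3, 0.1, -2.2]
finger_gap: 0.0586
```

Emit:
{"name": "play_rows", "arguments": {"plan": [{"slide": [-2, 0, -3], "angular": [0, 0.004, 0]}, {"slide": [0, 0, -1], "angular": [0, 0, 0]}, {"slide": [0, 0, 0], "angular": [0, 0, 0]}]}}

```text
clock: 9.2
ee_pos: [0.4623, 0.1161, 0.0471]
ee_rot: [0.097, 0.995, 0.001, 0.003]
ft_force: [0.2, -0.3, -2.8]
finger_gap: 0.0588
```

Run:
```python
from h import *
for n in("wrist","scene"):
    im=viewer.snapshot(n);cv2.imwrite(f"pics/{n}5.png",im[:,:,::-1])
s=manip.observe();print(s["joint_efforts"].round(1),s["ft_force"],s["torque"],s["ee_pos"],s["joints"])
c=cv2.imread("pics/scene5.png")[170:290,200:360];cv2.imwrite("pics/s5z.png",cv2.resize(c,None,fx=4,fy=4,interpolation=2))
```

```text
[  0.2 -46.2 -13.2   0.1  -0.1   0. ] [0.42055431 0.4397997  2.76429741] [-0.09265639  0.12694247 -0.02477696] [0.46253597 0.11609915 0.0468105 ] [ 1.00687565e-01  4.87760975e-01  1.97996284e+00  5.45014950e-04
  6.66529084e-01 -1.27695909e+00]
```

View pics/wrist5.png

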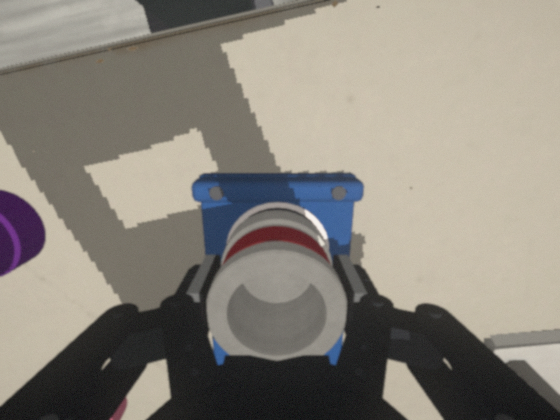

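View pics/s5z.png

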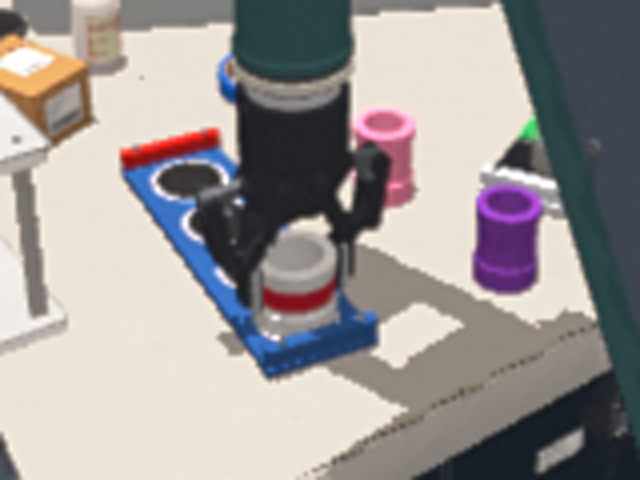

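Run:
```python
from h import *
c=viewer.get_calibration("wrist");im=cv2.imread("pics/wrist5.png")
np.savez("pics/w5.npz",**{k:c[k] for k in("intrinsics","camera_from_world")})
cv2.imwrite("pics/w5z.png",cv2.resize(im[180:280,200:360],None,fx=5,fy=5,interpolation=2))
t=np.array([-.981,.1925]);y=np.array([.1925,.981])
C=np.array([.4603,.116])
print(proj(c,[[*(C+.03*t),.012],[*(C+.028*t),.012]]))
```

```text
[[275.59316241 201.76674848]
 [275.59776336 205.23250852]]
```

View pics/w5z.png

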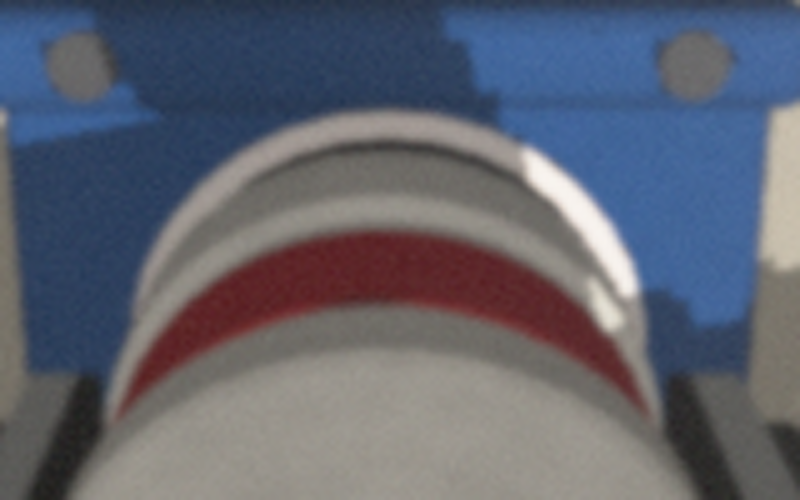

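Emit:
{"name": "play_rows", "arguments": {"plan": [{"slide": [0, 0, 0], "angular": [0, 0, 0]}, {"slide": [0, 0, 0], "angular": [0, 0, 0]}, {"slide": [0, 0, 0], "angular": [0, 0, 0]}, {"slide": [0, 0, 0], "angular": [0, 0, 0]}, {"slide": [0, 0, 0], "angular": [0, 0, 0]}, {"slide": [0, 0, 15], "angular": [0, 0, 0]}, {"slide": [0, 0, 30], "angular": [0, 0, 0]}, {"slide": [0, 0, 35], "angular": [0, 0, 0]}, {"slide": [0, 0, 35], "angular": [0, 0, 0]}, {"slide": [0, 0, 20], "angular": [0, 0, 0]}, {"slide": [0, 0, 0], "angular": [0, 0, 0]}], "grip": 1}}

```text
clock: 10.4
ee_pos: [0.4608, 0.1159, 0.1847]
ee_rot: [0.097, 0.995, 0.001, 0.001]
ft_force: [-0.2, -0.0, -0.5]
finger_gap: 0.0854
```

Run:
```python
from h import *
delta([.5486,-.272,.15],116.6)
im=viewer.snapshot("wrist");cv2.imwrite(f"pics/w6.png",im[:,:,::-1])
```

```text
t 10.40 slide mm [  87.8 -387.9  -34.7] ang [ 6.000e-04  3.000e-03 -9.126e-01] F [-0.2 -0.  -0.5] gap 0.0854 speed 0.02
```

View pics/w6.png

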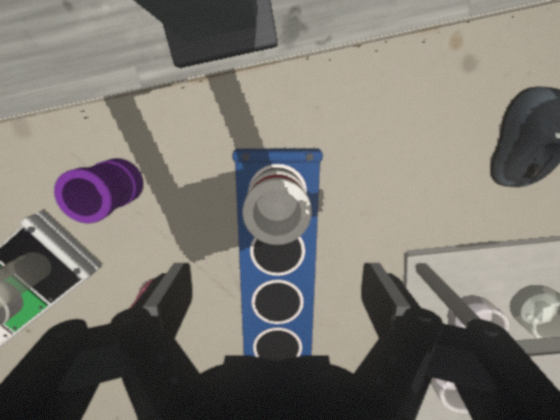

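Emit:
{"name": "play_rows", "arguments": {"plan": [{"slide": [8, -20, 3], "angular": [0, 0, -0.05]}, {"slide": [8, -35, 3], "angular": [0, 0, -0.08]}, {"slide": [8, -37, 2], "angular": [0, 0, -0.085]}, {"slide": [8, -37, 0], "angular": [0, 0, -0.085]}, {"slide": [8, -37, 0], "angular": [0, 0, -0.085]}, {"slide": [8, -37, 0], "angular": [0, 0, -0.085]}, {"slide": [8, -37, 0], "angular": [0, 0, -0.085]}, {"slide": [8, -37, 0], "angular": [0, 0, -0.085]}, {"slide": [8, -37, 0], "angular": [0, 0, -0.085]}, {"slide": [8, -35, 0], "angular": [0, 0, -0.08]}, {"slide": [6, -22, 0], "angular": [0, 0, -0.06]}, {"slide": [0, 0, 0], "angular": [0, 0, 0]}]}}

```text
clock: 11.65
ee_pos: [0.5372, -0.2674, 0.1711]
ee_rot: [0.519, 0.854, 0.003, -0.012]
ft_force: [-0.4, 0.6, 0.7]
finger_gap: 0.0852
```

Run:
```python
from h import *
delta([.5486,-.272,.10],116.6)
```

```text
t 11.65 slide mm [ 11.4  -4.6 -71.1] ang [-0.0177 -0.0183 -0.014 ] F [-0.4  0.6  0.7] gap 0.0852 speed 0.045
```

Emit:
{"name": "play_rows", "arguments": {"plan": [{"slide": [5, -2, -5], "angular": [-0.009, -0.009, -0.007]}, {"slide": [5, -2, -15], "angular": [-0.008, -0.008, -0.006]}, {"slide": [0, 0, -20], "angular": [0, 0, 0]}, {"slide": [0, 0, -15], "angular": [0, 0, 0]}, {"slide": [0, 0, 0], "angular": [0, 0, 0]}, {"slide": [0, 0, 0], "angular": [0, 0, 0]}]}}

```text
clock: 12.25
ee_pos: [0.5438, -0.2634, 0.1073]
ee_rot: [0.522, 0.853, 0.001, -0.005]
ft_force: [0.8, 0.1, 0.3]
finger_gap: 0.0854
```

Run:
```python
from h import *
delta([.5486,-.272,.043],116.6)
c=viewer.get_calibration("wrist");im=viewer.snapshot("wrist");cv2.imwrite(f"pics/w7.png",im[:,:,::-1]);print(proj(c,[.5486,-.272,.054]))
```

```text
t 12.25 slide mm [  4.8  -8.6 -64.3] ang [-0.0068 -0.0087 -0.0071] F [0.8 0.1 0.3] gap 0.0854 speed 0.03
[[277.41535126 256.0500615 ]]
```

View pics/w7.png

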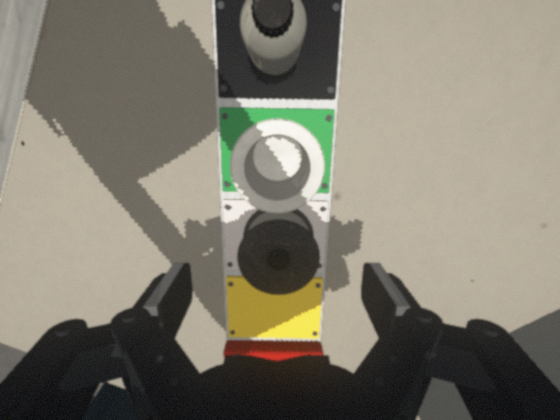

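Emit:
{"name": "play_rows", "arguments": {"plan": [{"slide": [2.5, -4.5, -5], "angular": [-0.004, -0.005, -0.004]}, {"slide": [2.5, -4, -15], "angular": [-0.003, -0.004, -0.003]}, {"slide": [0, 0, -15], "angular": [0, 0, 0]}, {"slide": [0, 0, -10], "angular": [0, 0, 0]}, {"slide": [0, 0, 0], "angular": [0, 0, 0]}, {"slide": [0, 0, 0], "angular": [0, 0, 0]}]}}

```text
clock: 12.9
ee_pos: [0.5523, -0.2737, 0.0644]
ee_rot: [0.525, 0.851, -0.0, 0.005]
ft_force: [0.2, -0.1, 0.1]
finger_gap: 0.0852
```

Run:
```python
from h import *
delta([.5486,-.272,.043],116.6)
```

```text
t 12.90 slide mm [ -3.7   1.7 -21.4] ang [ 0.0058  0.0087 -0.001 ] F [ 0.2 -0.1  0.1] gap 0.0852 speed 0.004
```

Emit:
{"name": "play_rows", "arguments": {"plan": [{"slide": [-3, 1.5, -7], "angular": [0.004, 0.007, 0]}, {"slide": [-0.5, 0, -7], "angular": [0, 0, 0]}, {"slide": [0, 0, -5], "angular": [0, 0, 0]}, {"slide": [0, 0, 0], "angular": [0, 0, 0]}, {"slide": [0, 0, 0], "angular": [0, 0, 0]}]}}

```text
clock: 13.4
ee_pos: [0.5494, -0.2726, 0.0454]
ee_rot: [0.525, 0.851, -0.0, 0.002]
ft_force: [-0.3, 0.9, -0.4]
finger_gap: 0.0855
```

Run:
```python
from h import *
delta([.5486,-.272,.043],116.6)
```

```text
t 13.40 slide mm [-0.8  0.6 -2.4] ang [ 0.0029  0.0032 -0.001 ] F [-0.3  0.9 -0.4] gap 0.0855 speed 0.006
```

Emit:
{"name": "play_rows", "arguments": {"plan": [{"slide": [-0.8, 0.6, -2], "angular": [0.003, 0.003, 0]}, {"slide": [0, 0, 0], "angular": [0, 0, 0]}, {"slide": [0, 0, 0], "angular": [0, 0, 0]}, {"slide": [0, 0, 0], "angular": [0, 0, 0]}, {"slide": [0, 0, 0], "angular": [0, 0, 0]}, {"slide": [0, 0, 0], "angular": [0, 0, 0]}], "grip": 0.45, "grip_force": 50}}

```text
clock: 14.0
ee_pos: [0.5488, -0.2721, 0.0441]
ee_rot: [0.525, 0.851, 0.0, 0.0]
ft_force: [-0.1, 0.7, -0.6]
finger_gap: 0.0505
```

Run:
```python
from h import *
delta([.5486,-.272,.043],116.6)
```

```text
t 14.00 slide mm [-0.2  0.1 -1.1] ang [ 0.      0.0005 -0.0012] F [-0.1  0.7 -0.6] gap 0.0505 speed 0.001
```

Emit:
{"name": "play_rows", "arguments": {"plan": [{"slide": [0, 0, 0], "angular": [0, 0, 0]}, {"slide": [0, 0, 0], "angular": [0, 0, 0]}, {"slide": [0, 0, 4], "angular": [0, 0, 0]}, {"slide": [0, 0, 4], "angular": [0, 0, 0]}, {"slide": [0, 0, 0], "angular": [0, 0, 0]}]}}

```text
clock: 14.5
ee_pos: [0.5483, -0.2718, 0.0523]
ee_rot: [0.525, 0.851, 0.0, -0.0]
ft_force: [0.1, 0.4, -2.8]
finger_gap: 0.0502
```

Run:
```python
from h import *
delta([.5486,-.272,.043],116.6)
c=viewer.get_calibration("wrist");im=viewer.snapshot("wrist");cv2.imwrite(f"pics/w8.png",im[:,:,::-1])
cv2.imwrite("pics/w8z.png",cv2.resize(im[180:400,160:400,::-1],None,fx=2.7,fy=2.7,interpolation=2))
```

```text
t 14.50 slide mm [ 0.3 -0.2 -9.3] ang [-0.0006 -0.0005 -0.0012] F [ 0.1  0.4 -2.8] gap 0.0502 speed 0.006
```

View pics/w8z.png

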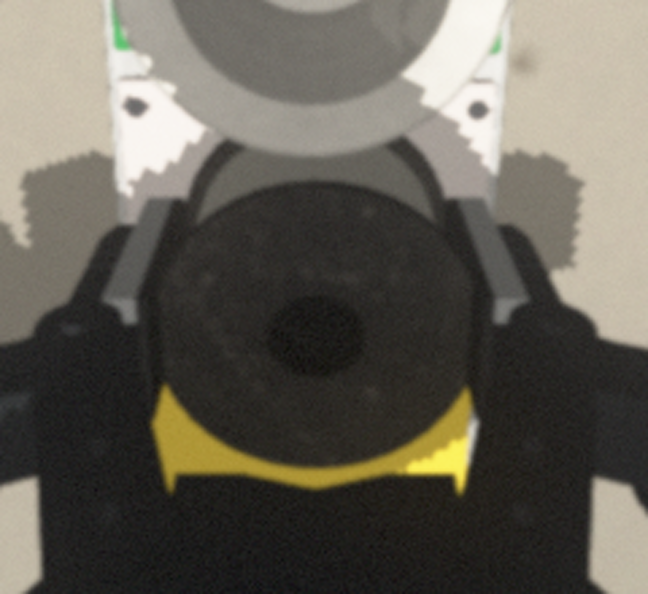

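Emit:
{"name": "play_rows", "arguments": {"plan": [{"slide": [0, 0, 15], "angular": [0, 0, 0]}, {"slide": [0, 0, 25], "angular": [0, 0, 0]}, {"slide": [0, 0, 35], "angular": [0, 0, 0]}, {"slide": [0, 0, 35], "angular": [0, 0, 0]}, {"slide": [0, 10, 20], "angular": [0, 0, 0.03]}, {"slide": [-2, 25, 8], "angular": [0, 0, 0.06]}, {"slide": [-2, 35, 0], "angular": [0, 0, 0.085]}, {"slide": [-2, 35, 0], "angular": [0, 0, 0.085]}, {"slide": [-2, 35, 0], "angular": [0, 0, 0.085]}, {"slide": [-2, 35, 0], "angular": [0, 0, 0.085]}, {"slide": [-2, 35, 0], "angular": [0, 0, 0.085]}, {"slide": [-2, 35, 0], "angular": [0, 0, 0.085]}]}}

```text
clock: 15.75
ee_pos: [0.5336, -0.0234, 0.2083]
ee_rot: [0.243, 0.97, 0.0, 0.006]
ft_force: [1.0, 0.1, -2.6]
finger_gap: 0.0502
```

Run:
```python
from h import *
delta([.5254,.103,.15],168.9)
```

```text
t 15.75 slide mm [ -8.2 126.4 -58.3] ang [0.0007 0.0121 0.2964] F [ 1.   0.1 -2.6] gap 0.0502 speed 0.661
```

Emit:
{"name": "play_rows", "arguments": {"plan": [{"slide": [-2, 34, 0], "angular": [0, 0.004, 0.085]}, {"slide": [-2, 34, 0], "angular": [0, 0.004, 0.085]}, {"slide": [-2, 28, 0], "angular": [0, 0.003, 0.07]}, {"slide": [-2, 15, 0], "angular": [0, 0, 0.04]}, {"slide": [0, 0, 0], "angular": [0, 0, 0]}, {"slide": [0, 0, 0], "angular": [0, 0, 0]}]}}

```text
clock: 16.35
ee_pos: [0.5233, 0.0967, 0.2147]
ee_rot: [0.095, 0.995, 0.001, 0.003]
ft_force: [0.4, -1.2, -1.8]
finger_gap: 0.0503
```

Run:
```python
from h import *
delta([.5254,.103,.15],168.9)
```

```text
t 16.35 slide mm [  2.1   6.3 -64.7] ang [-0.0008  0.006  -0.0027] F [ 0.4 -1.2 -1.8] gap 0.0503 speed 0.015
```

Emit:
{"name": "play_rows", "arguments": {"plan": [{"slide": [0, 5, -15], "angular": [0, 0.003, -0.002]}, {"slide": [0, 4, -25], "angular": [0, 0.002, 0]}, {"slide": [-1, 0, -25], "angular": [0, 0, 0]}, {"slide": [-1, 0, -25], "angular": [0, 0, 0]}, {"slide": [0, 0, -15], "angular": [0, 0, 0]}, {"slide": [0, 0, 0], "angular": [0, 0, 0]}, {"slide": [0, 0, 0], "angular": [0, 0, 0]}]}}

```text
clock: 17.05
ee_pos: [0.5217, 0.1011, 0.1037]
ee_rot: [0.103, 0.995, -0.0, 0.001]
ft_force: [0.6, 0.3, -2.4]
finger_gap: 0.0507
```

Run:
```python
from h import *
delta([.5254,.103,.040],168.9)
c=viewer.get_calibration("wrist");im=viewer.snapshot("wrist");cv2.imwrite(f"pics/w9.png",im[:,:,::-1]);print(proj(c,[[.5254,.103,.012],[.4603,.116,.064]]))
```

```text
t 17.05 slide mm [  3.7   1.9 -63.7] ang [0.0003 0.0018 0.0119] F [ 0.6  0.3 -2.4] gap 0.0507 speed 0.017
[[280.07726466 224.86022277]
 [280.5987335  143.79928793]]
```

View pics/w9.png

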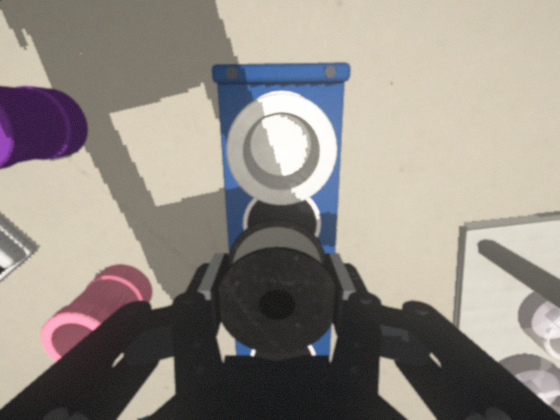

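Emit:
{"name": "play_rows", "arguments": {"plan": [{"slide": [2, 1.5, -10], "angular": [0, 0.001, 0.006]}, {"slide": [2, 1, -13], "angular": [0, 0.001, 0.006]}, {"slide": [0, 0, -15], "angular": [0, 0, 0]}, {"slide": [0, 0, -6], "angular": [0, 0, 0]}, {"slide": [0, 0, 0], "angular": [0, 0, 0]}, {"slide": [0, 0, 0], "angular": [0, 0, 0]}]}}

```text
clock: 17.7
ee_pos: [0.5294, 0.1038, 0.0589]
ee_rot: [0.096, 0.995, 0.0, 0.003]
ft_force: [-0.4, -0.2, -1.8]
finger_gap: 0.0509
```

Run:
```python
from h import *
delta([.5254,.104,.040],168.9)
```

```text
t 17.70 slide mm [ -4.    0.2 -18.9] ang [-0.0001  0.0065 -0.0009] F [-0.4 -0.2 -1.8] gap 0.0509 speed 0.005
```

Emit:
{"name": "play_rows", "arguments": {"plan": [{"slide": [-3, 0, -6], "angular": [0, 0.005, 0]}, {"slide": [-1, 0, -5], "angular": [0, 0.001, 0]}, {"slide": [0, 0, -2], "angular": [0, 0, 0]}, {"slide": [0, 0, 0], "angular": [0, 0, 0]}, {"slide": [0, 0, 0], "angular": [0, 0, 0]}]}}

```text
clock: 18.2
ee_pos: [0.526, 0.104, 0.0461]
ee_rot: [0.096, 0.995, 0.0, 0.001]
ft_force: [0.1, 0.8, -1.7]
finger_gap: 0.0506
```

Run:
```python
from h import *
delta([.5254,.104,.040],168.9)
```

```text
t 18.20 slide mm [-0.6  0.  -6.1] ang [-0.0003  0.0024 -0.0012] F [ 0.1  0.8 -1.7] gap 0.0506 speed 0.002
```

Emit:
{"name": "play_rows", "arguments": {"plan": [{"slide": [-1, 0, -3], "angular": [0, 0.002, 0]}, {"slide": [-0.5, 0, -3], "angular": [0, 0.001, 0]}, {"slide": [0, 0, -2], "angular": [0, 0, 0]}, {"slide": [0, 0, -2], "angular": [0, 0, 0]}]}}

```text
clock: 18.6
ee_pos: [0.5252, 0.104, 0.0397]
ee_rot: [0.096, 0.995, 0.0, 0.001]
ft_force: [-8.9, -0.7, 32.0]
finger_gap: 0.0505
```

Run:
```python
from h import *
delta([.5254,.104,.040],168.9)
```

```text
t 18.60 slide mm [0.2 0.  0.3] ang [-0.0002  0.0015 -0.0014] F [-8.9 -0.7 32. ] gap 0.0505 speed 0.008
```

Emit:
{"name": "play_rows", "arguments": {"plan": [{"slide": [0, 0, 0], "angular": [0, 0, 0]}, {"slide": [0, 0, 0], "angular": [0, 0, 0]}]}}

```text
clock: 18.8
ee_pos: [0.5256, 0.104, 0.0409]
ee_rot: [0.096, 0.995, 0.0, 0.002]
ft_force: [0.4, 0.5, -3.4]
finger_gap: 0.0506
```

Emit:
{"name": "play_rows", "arguments": {"plan": [{"slide": [0, 0, 0], "angular": [0, 0, 0]}, {"slide": [0, 0, 0], "angular": [0, 0, 0]}, {"slide": [0, 0, 0], "angular": [0, 0, 0]}, {"slide": [0, 0, 0], "angular": [0, 0, 0]}, {"slide": [0, 0, 0], "angular": [0, 0, 0]}, {"slide": [0, 0, 15], "angular": [0, 0, 0]}, {"slide": [0, 0, 30], "angular": [0, 0, 0]}, {"slide": [0, 0, 35], "angular": [0, 0, 0]}, {"slide": [0, 0, 35], "angular": [0, 0, 0]}, {"slide": [0, 0, 20], "angular": [0, 0, 0]}, {"slide": [0, 0, 0], "angular": [0, 0, 0]}], "grip": 1}}

```text
clock: 19.9
ee_pos: [0.5239, 0.1038, 0.1784]
ee_rot: [0.096, 0.995, 0.0, -0.001]
ft_force: [-0.5, -1.1, 0.8]
finger_gap: 0.0853
```

Run:
```python
from h import *
delta([.519,-.2145,.15],116.6)
c=viewer.get_calibration("wrist");im=viewer.snapshot("wrist");cv2.imwrite(f"pics/w10.png",im[:,:,::-1]);print(proj(c,[[.5254,.104,.050],[.4603,.116,.064],[.5904,.0907,.012]]))
```

```text
t 19.90 slide mm [  -4.9 -318.3  -28.4] ang [-6.00e-04 -1.00e-03 -9.14e-01] F [-0.5 -1.1  0.8] gap 0.0853 speed 0.02
[[277.12637425 208.43742054]
 [276.31303671 132.66333886]
 [276.45978036 256.14942405]]
```

View pics/w10.png

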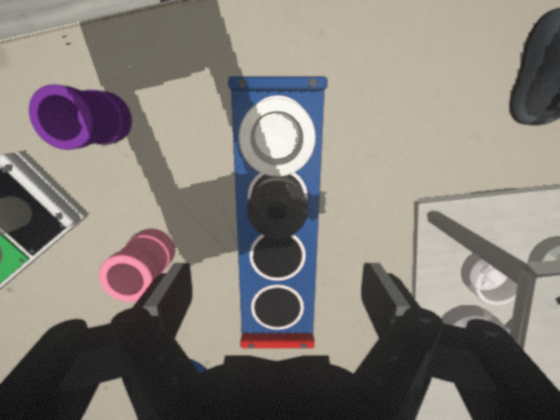

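Emit:
{"name": "play_rows", "arguments": {"plan": [{"slide": [0, -18, 3], "angular": [0, 0, -0.05]}, {"slide": [0, -30, 3], "angular": [0, 0, -0.085]}, {"slide": [0, -33, 2], "angular": [0, 0, -0.095]}, {"slide": [0, -33, 2], "angular": [0, 0, -0.095]}, {"slide": [0, -33, 2], "angular": [0, 0, -0.095]}, {"slide": [0, -33, 2], "angular": [0, 0, -0.095]}, {"slide": [0, -33, 2], "angular": [0, 0, -0.095]}, {"slide": [0, -33, 2], "angular": [0, 0, -0.095]}, {"slide": [0, -30, 2], "angular": [0, 0, -0.09]}, {"slide": [0, -25, 2], "angular": [0, 0, -0.075]}, {"slide": [0, -10, 0], "angular": [0, 0, -0.03]}, {"slide": [0, 0, 0], "angular": [0, 0, 0]}]}}

```text
clock: 21.15
ee_pos: [0.5115, -0.2154, 0.1792]
ee_rot: [0.534, 0.845, 0.002, -0.016]
ft_force: [-0.3, 0.1, 0.7]
finger_gap: 0.0853
```

Run:
```python
from h import *
delta([.519,-.2145,.12],116.6)
```

```text
t 21.15 slide mm [  7.5   0.9 -59.2] ang [-0.0204 -0.0239  0.0205] F [-0.3  0.1  0.7] gap 0.0853 speed 0.017
```

Emit:
{"name": "play_rows", "arguments": {"plan": [{"slide": [4, 0, 0], "angular": [-0.01, -0.012, 0.01]}, {"slide": [3, 0, -8], "angular": [-0.01, -0.011, 0.01]}, {"slide": [0, 0, -18], "angular": [0, 0, 0]}, {"slide": [0, 0, -18], "angular": [0, 0, 0]}, {"slide": [0, 0, 0], "angular": [0, 0, 0]}, {"slide": [0, 0, 0], "angular": [0, 0, 0]}]}}

```text
clock: 21.75
ee_pos: [0.5183, -0.2064, 0.1318]
ee_rot: [0.519, 0.855, 0.001, -0.001]
ft_force: [-0.4, 1.2, -0.0]
finger_gap: 0.0854
```

Run:
```python
from h import *
delta([.519,-.2145,.055],116.6)
c=viewer.get_calibration("wrist");im=viewer.snapshot("wrist");cv2.imwrite(f"pics/w11.png",im[:,:,::-1]);print(proj(c,[[.519,-.2145,.082],[.4868,-.157,.091]]))
```

```text
t 21.75 slide mm [  0.7  -8.1 -76.8] ang [-0.0028 -0.0014 -0.0154] F [-0.4  1.2 -0. ] gap 0.0854 speed 0.022
[[271.64978564 254.79365583]
 [266.99147536 152.63786264]]
```

View pics/w11.png

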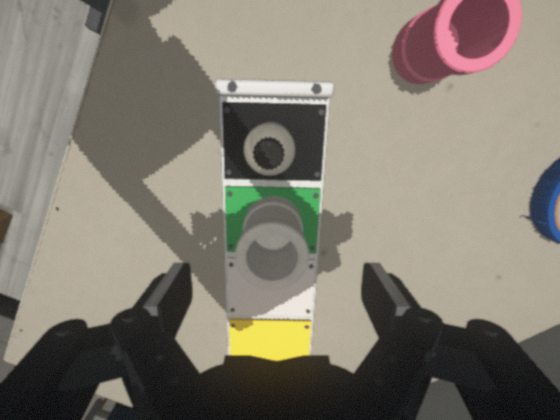

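Emit:
{"name": "play_rows", "arguments": {"plan": [{"slide": [0, -4, -5], "angular": [-0.0015, -0.001, -0.008]}, {"slide": [0, -4, -15], "angular": [-0.001, 0, -0.007]}, {"slide": [0, 0, -20], "angular": [0, 0, 0]}, {"slide": [0, 0, -12], "angular": [0, 0, 0]}, {"slide": [0, 0, 0], "angular": [0, 0, 0]}, {"slide": [0, 0, 0], "angular": [0, 0, 0]}]}}

```text
clock: 22.4
ee_pos: [0.5215, -0.216, 0.0819]
ee_rot: [0.525, 0.851, 0.0, 0.004]
ft_force: [-0.0, -0.6, -0.1]
finger_gap: 0.0856
```

Run:
```python
from h import *
delta([.519,-.2145,.055],116.6)
```

```text
t 22.40 slide mm [ -2.5   1.5 -26.9] ang [ 0.0043  0.0073 -0.0009] F [-0.  -0.6 -0.1] gap 0.0856 speed 0.006
```

Emit:
{"name": "play_rows", "arguments": {"plan": [{"slide": [-3, 1.5, -8], "angular": [0.004, 0.007, 0]}, {"slide": [-1, 0, -9], "angular": [0, 0, 0]}, {"slide": [0, 0, -7], "angular": [0, 0, 0]}, {"slide": [0, 0, 0], "angular": [0, 0, 0]}, {"slide": [0, 0, 0], "angular": [0, 0, 0]}]}}

```text
clock: 22.9
ee_pos: [0.5182, -0.215, 0.0576]
ee_rot: [0.525, 0.851, -0.0, 0.001]
ft_force: [-0.2, -0.2, 0.2]
finger_gap: 0.0855
```

Run:
```python
from h import *
delta([.519,-.2145,.055],116.6)
```

```text
t 22.90 slide mm [ 0.8  0.5 -2.6] ang [ 0.0014  0.0022 -0.001 ] F [-0.2 -0.2  0.2] gap 0.0855 speed 0.008
```

Emit:
{"name": "play_rows", "arguments": {"plan": [{"slide": [0.8, 0.5, -2], "angular": [0.001, 0.002, 0]}, {"slide": [0, 0, 0], "angular": [0, 0, 0]}, {"slide": [0, 0, 0], "angular": [0, 0, 0]}, {"slide": [0, 0, 0], "angular": [0, 0, 0]}, {"slide": [0, 0, 0], "angular": [0, 0, 0]}, {"slide": [0, 0, 0], "angular": [0, 0, 0]}, {"slide": [0, 0, 0], "angular": [0, 0, 0]}], "grip": 0.35, "grip_force": 45}}

```text
clock: 23.6
ee_pos: [0.5193, -0.2145, 0.0559]
ee_rot: [0.525, 0.851, -0.0, 0.0]
ft_force: [0.5, -0.7, -1.1]
finger_gap: 0.0468
```

Run:
```python
from h import *
delta([.519,-.2145,.055],116.6)
```

```text
t 23.60 slide mm [-0.3  0.  -0.9] ang [ 0.0007  0.0006 -0.0011] F [ 0.5 -0.7 -1.1] gap 0.0468 speed 0.002
```

Emit:
{"name": "play_rows", "arguments": {"plan": [{"slide": [0, 0, 12], "angular": [0, 0, 0]}, {"slide": [0, 0, 25], "angular": [0, 0, 0]}, {"slide": [0, 0, 35], "angular": [0, 0, 0]}, {"slide": [0, 0, 35], "angular": [0, 0, 0]}, {"slide": [2, 10, 20], "angular": [0, 0, 0.03]}, {"slide": [6, 25, 8], "angular": [0, 0, 0.07]}, {"slide": [8, 33, 0], "angular": [0, 0, 0.1]}, {"slide": [8, 33, 0], "angular": [0, 0, 0.1]}, {"slide": [8, 33, 0], "angular": [0, 0, 0.1]}, {"slide": [8, 33, 0], "angular": [0, 0, 0.1]}, {"slide": [8, 33, 0], "angular": [0, 0, 0.1]}, {"slide": [8, 33, 0], "angular": [0, 0, 0.1]}]}}

```text
clock: 24.8
ee_pos: [0.5736, 0.0233, 0.2056]
ee_rot: [0.192, 0.981, -0.001, 0.003]
ft_force: [0.2, 0.2, -3.5]
finger_gap: 0.0471
```

Run:
```python
from h import *
delta([.590,.0912,.15],168.9)
```

```text
t 24.80 slide mm [ 16.4  67.9 -55.6] ang [0.0016 0.0059 0.1928] F [ 0.2  0.2 -3.5] gap 0.0471 speed 0.617
```

Emit:
{"name": "play_rows", "arguments": {"plan": [{"slide": [5, 28, 0], "angular": [0, 0.002, 0.08]}, {"slide": [5, 22, 0], "angular": [0, 0.002, 0.06]}, {"slide": [4, 12, 0], "angular": [0, 0, 0.03]}, {"slide": [0, 0, 0], "angular": [0, 0, 0]}, {"slide": [0, 0, 0], "angular": [0, 0, 0]}]}}

```text
clock: 25.3
ee_pos: [0.5873, 0.0919, 0.2086]
ee_rot: [0.101, 0.995, -0.0, 0.002]
ft_force: [0.6, 0.6, -1.3]
finger_gap: 0.047
```

Run:
```python
from h import *
delta([.590,.0912,.15],168.9)
```

```text
t 25.30 slide mm [  2.7  -0.7 -58.6] ang [0.0009 0.0031 0.0093] F [ 0.6  0.6 -1.3] gap 0.047 speed 0.003
```

Emit:
{"name": "play_rows", "arguments": {"plan": [{"slide": [0, 0, -15], "angular": [0, 0.002, 0.005]}, {"slide": [0, 0, -25], "angular": [0, 0.001, 0.004]}, {"slide": [-1, 0, -25], "angular": [0, 0, 0]}, {"slide": [-1, 0, -20], "angular": [0, 0, 0]}, {"slide": [0, 0, -15], "angular": [0, 0, 0]}, {"slide": [0, 0, 0], "angular": [0, 0, 0]}, {"slide": [0, 0, 0], "angular": [0, 0, 0]}]}}

```text
clock: 26.0
ee_pos: [0.5821, 0.0831, 0.101]
ee_rot: [0.103, 0.995, -0.002, -0.002]
ft_force: [-0.2, 0.5, -1.7]
finger_gap: 0.0471
```

Run:
```python
from h import *
delta([.590,.0912,.052],168.9)
c=viewer.get_calibration("wrist");im=viewer.snapshot("wrist");cv2.imwrite(f"pics/w12.png",im[:,:,::-1]);print(proj(c,[[.590,.0912,.012],[.5254,.104,.050],[.4603,.116,.064]]))
```

```text
t 26.00 slide mm [  7.9   8.1 -49. ] ang [ 0.0036 -0.0038  0.0119] F [-0.2  0.5 -1.7] gap 0.0471 speed 0.018
[[289.54796713 230.0815958 ]
 [292.43733733 148.19170886]
 [292.83657803   5.97870074]]
```

View pics/w12.png

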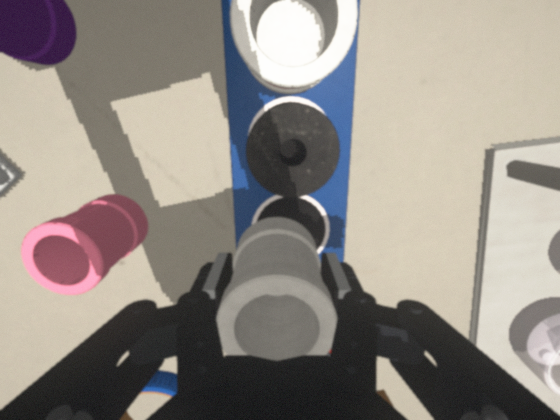

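Emit:
{"name": "play_rows", "arguments": {"plan": [{"slide": [4, 4, 0], "angular": [0.002, -0.002, 0.006]}, {"slide": [4, 4, -6], "angular": [0.002, -0.002, 0.006]}, {"slide": [0, 0, -12], "angular": [0, 0, 0]}, {"slide": [0, 0, -10], "angular": [0, 0, 0]}, {"slide": [0, 0, 0], "angular": [0, 0, 0]}, {"slide": [0, 0, 0], "angular": [0, 0, 0]}]}}

```text
clock: 26.65
ee_pos: [0.593, 0.0918, 0.0731]
ee_rot: [0.096, 0.995, 0.001, 0.003]
ft_force: [-0.3, -1.2, -2.1]
finger_gap: 0.047
```

Run:
```python
from h import *
delta([.590,.0914,.052],168.9)
```

```text
t 26.65 slide mm [ -3.   -0.4 -21.1] ang [-0.0009  0.0057 -0.0011] F [-0.3 -1.2 -2.1] gap 0.047 speed 0.014
```

Emit:
{"name": "play_rows", "arguments": {"plan": [{"slide": [-3, 0, -7], "angular": [0, 0.005, 0]}, {"slide": [-1, 0, -6], "angular": [0, 0.001, 0]}, {"slide": [0, 0, -4], "angular": [0, 0, 0]}, {"slide": [0, 0, 0], "angular": [0, 0, 0]}, {"slide": [0, 0, 0], "angular": [0, 0, 0]}]}}

```text
clock: 27.15
ee_pos: [0.5882, 0.0917, 0.0546]
ee_rot: [0.096, 0.995, 0.0, -0.001]
ft_force: [0.8, 0.2, -2.0]
finger_gap: 0.0464
```

Run:
```python
from h import *
delta([.590,.0914,.052],168.9)
```

```text
t 27.15 slide mm [ 1.8 -0.3 -2.6] ang [-0.0008 -0.0014 -0.0011] F [ 0.8  0.2 -2. ] gap 0.0464 speed 0.004
```

Emit:
{"name": "play_rows", "arguments": {"plan": [{"slide": [1.8, 0, -1], "angular": [0, -0.001, 0]}, {"slide": [0, 0, -1.5], "angular": [0, 0, 0]}, {"slide": [0, 0, -1], "angular": [0, 0, 0]}]}}

```text
clock: 27.45
ee_pos: [0.5907, 0.0917, 0.0519]
ee_rot: [0.096, 0.995, 0.0, 0.0]
ft_force: [-3.9, -0.7, 11.9]
finger_gap: 0.0469
```

Run:
```python
from h import *
delta([.590,.0914,.052],168.9)
```

```text
t 27.45 slide mm [-0.7 -0.3  0.1] ang [-0.0008  0.0007 -0.0011] F [-3.9 -0.7 11.9] gap 0.0469 speed 0.001
```

Touched down. Releasing and retreating.

Emit:
{"name": "play_rows", "arguments": {"plan": [{"slide": [0, 0, 0], "angular": [0, 0, 0]}, {"slide": [0, 0, 0], "angular": [0, 0, 0]}]}}

```text
clock: 27.65
ee_pos: [0.5909, 0.0917, 0.0522]
ee_rot: [0.096, 0.995, 0.0, 0.001]
ft_force: [0.1, 0.0, -2.5]
finger_gap: 0.047
```

Emit:
{"name": "play_rows", "arguments": {"plan": [{"slide": [0, 0, 0], "angular": [0, 0, 0]}, {"slide": [0, 0, 0], "angular": [0, 0, 0]}, {"slide": [0, 0, 0], "angular": [0, 0, 0]}, {"slide": [0, 0, 0], "angular": [0, 0, 0]}, {"slide": [0, 0, 0], "angular": [0, 0, 0]}, {"slide": [0, 0, 15], "angular": [0, 0, 0]}, {"slide": [0, 0, 30], "angular": [0, 0, 0]}, {"slide": [0, 0, 35], "angular": [0, 0, 0]}, {"slide": [0, 0, 35], "angular": [0, 0, 0]}, {"slide": [0, 0, 25], "angular": [0, 0, 0]}, {"slide": [0, 0, 0], "angular": [0, 0, 0]}], "grip": 1}}

```text
clock: 28.75
ee_pos: [0.5901, 0.0916, 0.1968]
ee_rot: [0.096, 0.995, 0.0, 0.0]
ft_force: [0.3, 0.8, 0.2]
finger_gap: 0.0853
```

Run:
```python
from h import *
delta([.4868,-.157,.15],116.6)
c=viewer.get_calibration("wrist");im=viewer.snapshot("wrist");cv2.imwrite(f"pics/w13.png",im[:,:,::-1]);print(proj(c,[[.590,.0914,.078],[.5254,.104,.050],[.6549,.0784,.012]]))
```

```text
t 28.75 slide mm [-103.3 -248.6  -46.8] ang [-7.000e-04  6.000e-04 -9.137e-01] F [0.3 0.8 0.2] gap 0.0853 speed 0.03
[[276.24032215 210.153246  ]
 [276.15691968 129.12325519]
 [275.97532192 247.34117575]]
```

View pics/w13.png

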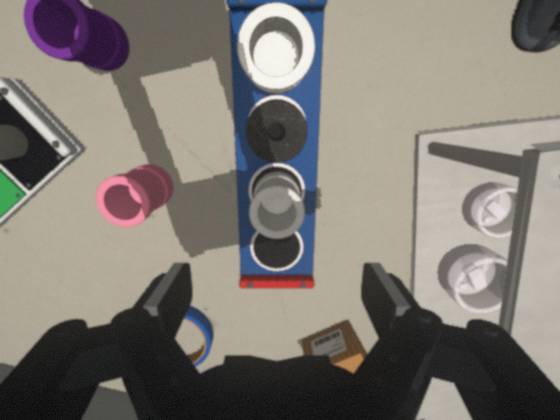

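Emit:
{"name": "play_rows", "arguments": {"plan": [{"slide": [-5, -15, 3], "angular": [0, 0, -0.05]}, {"slide": [-9, -23, 3], "angular": [0, 0, -0.085]}, {"slide": [-10, -25, 2], "angular": [0, 0, -0.095]}, {"slide": [-10, -25, 2], "angular": [0, 0, -0.095]}, {"slide": [-10, -25, 2], "angular": [0, 0, -0.095]}, {"slide": [-10, -25, 2], "angular": [0, 0, -0.095]}, {"slide": [-10, -25, 2], "angular": [0, 0, -0.095]}, {"slide": [-10, -25, 2], "angular": [0, 0, -0.095]}, {"slide": [-10, -25, 2], "angular": [0, 0, -0.09]}, {"slide": [-7, -19, 2], "angular": [0, 0, -0.07]}, {"slide": [-4, -9, 0], "angular": [0, 0, -0.03]}, {"slide": [0, 0, 0], "angular": [0, 0, 0]}]}}

```text
clock: 30.0
ee_pos: [0.4733, -0.1626, 0.2014]
ee_rot: [0.543, 0.84, -0.001, -0.016]
ft_force: [0.7, -0.1, -1.3]
finger_gap: 0.0854
```

Run:
```python
from h import *
delta([.4868,-.157,.14],116.6)
```

```text
t 30.00 slide mm [ 13.5   5.6 -61.4] ang [-0.016  -0.0288  0.0408] F [ 0.7 -0.1 -1.3] gap 0.0854 speed 0.014
```

Emit:
{"name": "play_rows", "arguments": {"plan": [{"slide": [6, 2, 0], "angular": [-0.008, -0.014, 0.02]}, {"slide": [6, 2, -8], "angular": [-0.007, -0.012, 0.02]}, {"slide": [0, 0, -18], "angular": [0, 0, 0]}, {"slide": [0, 0, -15], "angular": [0, 0, 0]}, {"slide": [0, 0, 0], "angular": [0, 0, 0]}, {"slide": [0, 0, 0], "angular": [0, 0, 0]}]}}

```text
clock: 30.6
ee_pos: [0.4877, -0.1529, 0.1577]
ee_rot: [0.52, 0.854, 0.001, -0.0]
ft_force: [1.1, -0.2, -0.2]
finger_gap: 0.0855
```

Run:
```python
from h import *
delta([.4868,-.157,.06],116.6)
c=viewer.get_calibration("wrist");im=viewer.snapshot("wrist");cv2.imwrite(f"pics/w14.png",im[:,:,::-1]);print(proj(c,[[.4868,-.157,.091]]))
```

```text
t 30.60 slide mm [ -0.9  -4.1 -97.7] ang [-0.0018  0.0002 -0.0131] F [ 1.1 -0.2 -0.2] gap 0.0855 speed 0.018
[[272.45524922 237.91943273]]
```

View pics/w14.png

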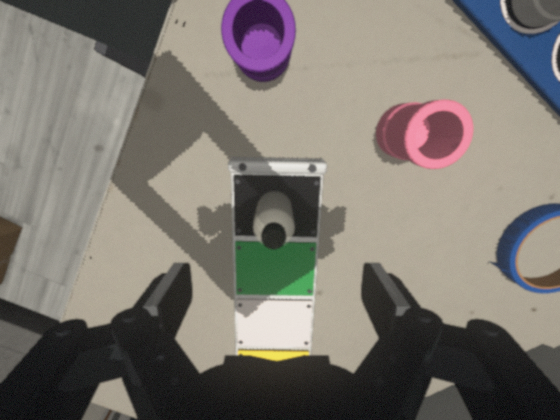

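Emit:
{"name": "play_rows", "arguments": {"plan": [{"slide": [-1, -1, -8], "angular": [-0.001, 0, -0.007]}, {"slide": [-1, -1, -20], "angular": [-0.001, 0, -0.006]}, {"slide": [0, 0, -25], "angular": [0, 0, 0]}, {"slide": [0, 0, -18], "angular": [0, 0, 0]}, {"slide": [0, 0, 0], "angular": [0, 0, 0]}, {"slide": [0, 0, 0], "angular": [0, 0, 0]}]}}

```text
clock: 31.25
ee_pos: [0.4889, -0.1556, 0.0874]
ee_rot: [0.525, 0.851, 0.0, 0.005]
ft_force: [-0.4, -0.2, -0.6]
finger_gap: 0.0854
```

Run:
```python
from h import *
delta([.4862,-.156,.053],116.6)
```

```text
t 31.25 slide mm [ -2.7  -0.4 -34.4] ang [ 0.0041  0.0085 -0.0005] F [-0.4 -0.2 -0.6] gap 0.0854 speed 0.011
```

Emit:
{"name": "play_rows", "arguments": {"plan": [{"slide": [-3, 0, -9], "angular": [0.004, 0.008, 0]}, {"slide": [-1, 0, -11], "angular": [0, 0.001, 0]}, {"slide": [-1, 0, -9], "angular": [0, 0, 0]}, {"slide": [0, 0, -2], "angular": [0, 0, 0]}, {"slide": [0, 0, 0], "angular": [0, 0, 0]}, {"slide": [0, 0, 0], "angular": [0, 0, 0]}]}}

```text
clock: 31.85
ee_pos: [0.4851, -0.1565, 0.0561]
ee_rot: [0.525, 0.851, -0.0, 0.002]
ft_force: [-0.3, -0.3, -0.4]
finger_gap: 0.0857
```

Run:
```python
from h import *
delta([.4862,-.156,.053],116.6)
c=viewer.get_calibration("wrist");im=viewer.snapshot("wrist");cv2.imwrite(f"pics/w15.png",im[:,:,::-1]);print(proj(c,[[.4862,-.156,.091]]))
cv2.imwrite("pics/w15z.png",cv2.resize(im[180:400,160:400,::-1],None,fx=2.5,fy=2.5,interpolation=2))
```

```text
t 31.85 slide mm [ 1.1  0.5 -3.1] ang [ 0.0017  0.0026 -0.0003] F [-0.3 -0.3 -0.4] gap 0.0857 speed 0.004
[[279.79887825 343.47798177]]
```

View pics/w15z.png

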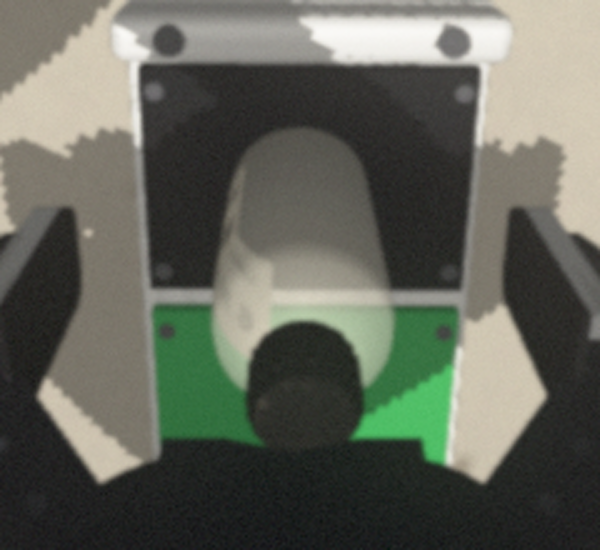

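Emit:
{"name": "play_rows", "arguments": {"plan": [{"slide": [1, 0.5, -3], "angular": [0.002, 0.002, 0]}, {"slide": [0, 0, 0], "angular": [0, 0, 0]}, {"slide": [0, 0, 0], "angular": [0, 0, 0]}, {"slide": [0, 0, 0], "angular": [0, 0, 0]}, {"slide": [0, 0, 0], "angular": [0, 0, 0]}, {"slide": [0, 0, 0], "angular": [0, 0, 0]}, {"slide": [0, 0, 0], "angular": [0, 0, 0]}, {"slide": [0, 0, 0], "angular": [0, 0, 0]}], "grip": 0.2, "grip_force": 25}}

```text
clock: 32.7
ee_pos: [0.487, -0.1562, 0.0538]
ee_rot: [0.525, 0.851, 0.0, 0.001]
ft_force: [0.1, 0.4, -0.6]
finger_gap: 0.0313
```

Run:
```python
from h import *
delta([.4862,-.156,.053],116.6)
```

```text
t 32.70 slide mm [-0.8  0.2 -0.8] ang [ 0.0004  0.0023 -0.0005] F [ 0.1  0.4 -0.6] gap 0.0313 speed 0.001
```

Emit:
{"name": "play_rows", "arguments": {"plan": [{"slide": [0, 0, 12], "angular": [0, 0, 0]}, {"slide": [0, 0, 25], "angular": [0, 0, 0]}, {"slide": [0, 0, 35], "angular": [0, 0, 0]}, {"slide": [0, 0, 35], "angular": [0, 0, 0]}, {"slide": [5, 10, 20], "angular": [0, 0, 0.03]}, {"slide": [14, 20, 8], "angular": [0, 0, 0.07]}, {"slide": [18, 26, 0], "angular": [0, 0, 0.1]}, {"slide": [18, 26, 0], "angular": [0, 0, 0.1]}, {"slide": [18, 26, 0], "angular": [0, 0, 0.1]}, {"slide": [18, 26, 0], "angular": [0, 0, 0.1]}, {"slide": [18, 26, 0], "angular": [0, 0, 0.1]}, {"slide": [18, 26, 0], "angular": [0, 0, 0.1]}]}}

```text
clock: 33.9
ee_pos: [0.6143, 0.0344, 0.2055]
ee_rot: [0.192, 0.981, 0.0, 0.004]
ft_force: [0.3, 0.1, 0.1]
finger_gap: 0.0314
```

Run:
```python
from h import *
delta([.655,.0785,.15],168.9)
```

```text
t 33.90 slide mm [ 40.7  44.1 -55.5] ang [-1.000e-04  7.800e-03  1.919e-01] F [0.3 0.1 0.1] gap 0.0314 speed 0.57
```

Emit:
{"name": "play_rows", "arguments": {"plan": [{"slide": [14, 18, 0], "angular": [0, 0.003, 0.08]}, {"slide": [14, 13, 0], "angular": [0, 0.003, 0.06]}, {"slide": [8, 6, 0], "angular": [0, 0, 0.03]}, {"slide": [0, 0, 0], "angular": [0, 0, 0]}, {"slide": [0, 0, 0], "angular": [0, 0, 0]}]}}

```text
clock: 34.4
ee_pos: [0.6523, 0.0767, 0.209]
ee_rot: [0.101, 0.995, 0.001, 0.002]
ft_force: [0.0, 0.5, -0.4]
finger_gap: 0.0314
```

Run:
```python
from h import *
delta([.655,.0785,.15],168.9)
c=viewer.get_calibration("wrist");im=viewer.snapshot("wrist");cv2.imwrite(f"pics/w16.png",im[:,:,::-1]);print(proj(c,[[.655,.0785,.012],[.590,.0914,.078]]))
```

```text
t 34.40 slide mm [  2.7   1.8 -59. ] ang [-0.0008  0.0039  0.0094] F [ 0.   0.5 -0.4] gap 0.0314 speed 0.003
[[278.33438352 189.71320885]
 [278.50548142 131.85095204]]
```

View pics/w16.png

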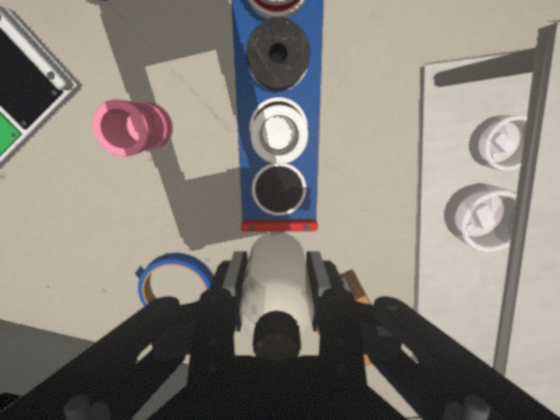

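Emit:
{"name": "play_rows", "arguments": {"plan": [{"slide": [2, 2, -12], "angular": [0, 0.002, 0.005]}, {"slide": [1, 1, -20], "angular": [0, 0.002, 0.005]}, {"slide": [0, 0, -22], "angular": [0, 0, 0]}, {"slide": [0, 0, -20], "angular": [0, 0, 0]}, {"slide": [0, 0, -12], "angular": [0, 0, 0]}, {"slide": [0, 0, 0], "angular": [0, 0, 0]}, {"slide": [0, 0, 0], "angular": [0, 0, 0]}]}}

```text
clock: 35.15
ee_pos: [0.6515, 0.0752, 0.1178]
ee_rot: [0.1, 0.995, -0.0, -0.002]
ft_force: [-0.2, -0.2, -1.6]
finger_gap: 0.0316
```

Run:
```python
from h import *
delta([.655,.0785,.0497],168.9)
```

```text
t 35.15 slide mm [  3.5   3.3 -68.1] ang [ 0.     -0.0035  0.007 ] F [-0.2 -0.2 -1.6] gap 0.0316 speed 0.01
```

Emit:
{"name": "play_rows", "arguments": {"plan": [{"slide": [2, 2, -8], "angular": [0, -0.002, 0.004]}, {"slide": [2, 2, -12], "angular": [0, -0.001, 0.003]}, {"slide": [0, 0, -14], "angular": [0, 0, 0]}, {"slide": [0, 0, -10], "angular": [0, 0, 0]}, {"slide": [0, 0, 0], "angular": [0, 0, 0]}, {"slide": [0, 0, 0], "angular": [0, 0, 0]}]}}

```text
clock: 35.75
ee_pos: [0.6573, 0.0796, 0.0719]
ee_rot: [0.096, 0.995, 0.0, 0.002]
ft_force: [0.8, -0.3, -0.3]
finger_gap: 0.0311
```

Run:
```python
from h import *
delta([.655,.0785,.0497],168.9)
```

```text
t 35.75 slide mm [ -2.3  -1.1 -22.2] ang [-0.0001  0.0034 -0.0005] F [ 0.8 -0.3 -0.3] gap 0.0311 speed 0.012
```

Emit:
{"name": "play_rows", "arguments": {"plan": [{"slide": [-2, -1, -7], "angular": [0, 0.003, 0]}, {"slide": [-1, 0, -7], "angular": [0, 0.001, 0]}, {"slide": [0, 0, -4], "angular": [0, 0, 0]}, {"slide": [0, 0, 0], "angular": [0, 0, 0]}, {"slide": [0, 0, 0], "angular": [0, 0, 0]}]}}

```text
clock: 36.25
ee_pos: [0.6544, 0.0784, 0.0529]
ee_rot: [0.096, 0.995, 0.0, -0.0]
ft_force: [0.9, -0.4, 0.1]
finger_gap: 0.0312
```

Run:
```python
from h import *
delta([.655,.0785,.0497],168.9)
```

```text
t 36.25 slide mm [ 0.6  0.1 -3.2] ang [-0.     -0.0001 -0.0005] F [ 0.9 -0.4  0.1] gap 0.0312 speed 0.004
```

Emit:
{"name": "play_rows", "arguments": {"plan": [{"slide": [0.5, 0, -1.5], "angular": [0, 0, 0]}, {"slide": [0, 0, -1], "angular": [0, 0, 0]}, {"slide": [0, 0, -1], "angular": [0, 0, 0]}]}}

```text
clock: 36.55
ee_pos: [0.6556, 0.0784, 0.0499]
ee_rot: [0.096, 0.995, 0.0, 0.001]
ft_force: [0.5, -0.2, -0.1]
finger_gap: 0.0314
```

Run:
```python
from h import *
delta([.655,.0785,.0497],168.9)
```

```text
t 36.55 slide mm [-0.6  0.1 -0.2] ang [-0.0001  0.0014 -0.0005] F [ 0.5 -0.2 -0.1] gap 0.0314 speed 0.019
```

Emit:
{"name": "play_rows", "arguments": {"plan": [{"slide": [0, 0, -1], "angular": [0, 0, 0]}, {"slide": [0, 0, -1], "angular": [0, 0, 0]}]}}

```text
clock: 36.75
ee_pos: [0.6557, 0.0784, 0.0497]
ee_rot: [0.096, 0.995, 0.0, 0.001]
ft_force: [-3.2, -0.4, 8.3]
finger_gap: 0.0316
```

Contact. Releasing gently and going well up.

Emit:
{"name": "play_rows", "arguments": {"plan": [{"slide": [0, 0, 0], "angular": [0, 0, 0]}, {"slide": [0, 0, 0], "angular": [0, 0, 0]}]}}

```text
clock: 36.95
ee_pos: [0.6559, 0.0785, 0.0503]
ee_rot: [0.096, 0.995, 0.0, 0.001]
ft_force: [0.5, -0.1, 0.3]
finger_gap: 0.0313
```

Emit:
{"name": "play_rows", "arguments": {"plan": [{"slide": [0, 0, 0], "angular": [0, 0, 0]}, {"slide": [0, 0, 0], "angular": [0, 0, 0]}, {"slide": [0, 0, 0], "angular": [0, 0, 0]}, {"slide": [0, 0, 0], "angular": [0, 0, 0]}, {"slide": [0, 0, 0], "angular": [0, 0, 0]}, {"slide": [0, 0, 15], "angular": [0, 0, 0]}, {"slide": [0, 0, 30], "angular": [0, 0, 0]}, {"slide": [0, 0, 35], "angular": [0, 0, 0]}, {"slide": [0, 0, 35], "angular": [0, 0, 0]}, {"slide": [0, 0, 35], "angular": [0, 0, 0]}, {"slide": [0, 0, 0], "angular": [0, 0, 0]}], "grip": 1}}

```text
clock: 38.05
ee_pos: [0.6546, 0.0784, 0.2095]
ee_rot: [0.096, 0.995, 0.0, 0.001]
ft_force: [1.0, -0.9, -0.1]
finger_gap: 0.0854
```

Emit:
{"name": "play_rows", "arguments": {"plan": [{"slide": [-8, -20, 10], "angular": [0, 0, 0]}, {"slide": [-8, -35, 10], "angular": [0, 0, 0]}, {"slide": [-8, -35, 10], "angular": [0, 0, 0]}, {"slide": [-8, -35, 10], "angular": [0, 0, 0]}, {"slide": [-8, -35, 10], "angular": [0, 0, 0]}, {"slide": [-8, -35, 0], "angular": [0, 0, 0]}, {"slide": [-8, -35, 0], "angular": [0, 0, 0]}, {"slide": [-8, -20, 0], "angular": [0, 0, 0]}, {"slide": [0, 0, 0], "angular": [0, 0, 0]}, {"slide": [0, 0, 0], "angular": [0, 0, 0]}]}}

```text
clock: 39.05
ee_pos: [0.5863, -0.179, 0.2689]
ee_rot: [0.095, 0.995, -0.0, 0.005]
ft_force: [0.5, 0.2, 0.5]
finger_gap: 0.0857
```

Run:
```python
from h import *
s=manip.observe();print(s["ee_pos"],s["clock"])
im=viewer.snapshot("top")[:,:,::-1];cv2.imwrite("pics/topF.png",im)
cv2.imwrite("pics/topFz.png",cv2.resize(im[155:280,190:320],None,fx=4.7,fy=4.7,interpolation=2))
cv2.imwrite("pics/sceneF.png",viewer.snapshot("scene")[:,:,::-1])
c=viewer.get_calibration("top")
for n,p in [("band",[.4603,.116,.064]),("spool",[.5254,.104,.050]),("plain",[.590,.0914,.078]),("bottle",[.655,.0785,.087])]:
    print(n,((proj(c,p)-[190,155]+.4)*4.7).round())
```

```text
[ 0.5863199  -0.17899193  0.26885085] 39.05
band [[191. 450.]]
spool [[213. 340.]]
plain [[229. 225.]]
bottle [[249. 112.]]
```

View pics/topFz.png

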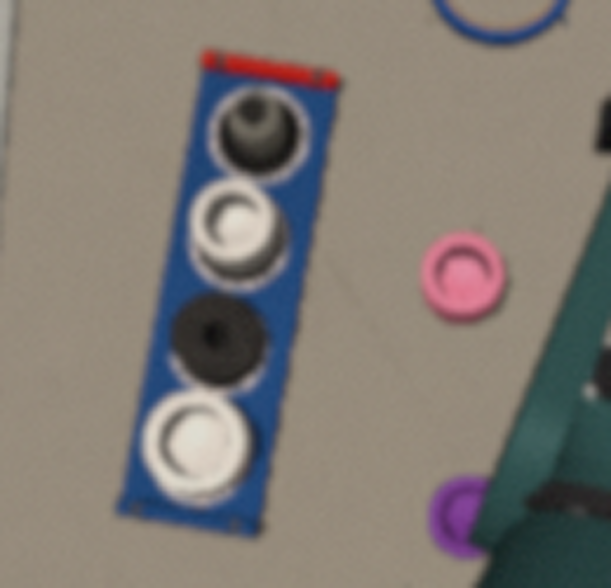

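View pics/sceneF.png

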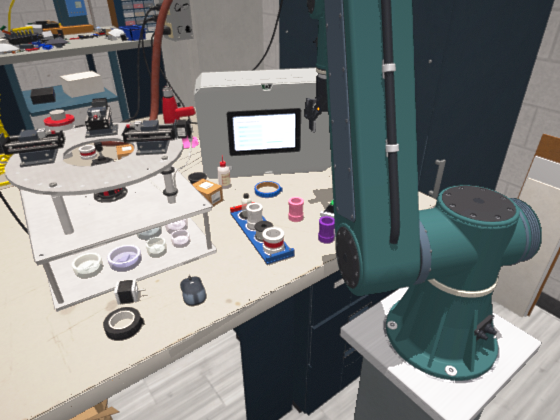

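Run:
```python
from h import *
im=cv2.imread("pics/topF.png");c=viewer.get_calibration("top")
g=cv2.GaussianBlur(cv2.cvtColor(im,cv2.COLOR_BGR2GRAY),(0,0),.6)
def fit(m,box,name,z):
    x0,y0,x1,y1=box;M=np.zeros_like(g);M[y0:y1,x0:x1]=m[y0:y1,x0:x1]
    cs,_=cv2.findContours(M.astype(np.uint8),0,1);k=max(cs,key=cv2.contourArea);e=cv2.fitEllipse(cv2.convexHull(k));print(name,np.round(e[0],1),np.round(e[1],1),ray(c,e[0],z).round(4))
fit(g>130,(216,232,248,262),"band",.064)
fit(g>130,(228,192,252,214),"plain",.078)
fit(g<65,(222,214,250,240),"spool",.050)
for n,p in [("band",[.4603,.116,.064]),("spool",[.5254,.104,.050]),("plain",[.590,.0914,.078])]:print(n,proj(c,p))
```

```text
band [231.  248.7] [21.9 25.1] [[0.4645 0.114  0.064 ]]
plain [238.6 201.5] [16.9 19.8] [[0.5926 0.0906 0.078 ]]
spool [235.9 225.7] [20.1 23. ] [[0.5289 0.1009 0.05  ]]
band [[230.23508502 250.27814824]]
spool [[234.83688225 226.97700445]]
plain [[238.30327521 202.40952893]]
```

Run:
```python
from h import *
a=cv2.imread("pics/top0.png").astype(int);b=cv2.imread("pics/topF.png").astype(int)
for n,(x0,y0,x1,y1) in {"mouse":(125,230,165,280),"tape":(275,125,320,170),"pink":(275,200,302,226)}.items(): print(n,abs(a-b)[y0:y1,x0:x1].mean().round(2))
print(ticket.hand_in())
```

```text
mouse 11.28
tape 12.92
pink 13.88
the job is handed in; nothing more can be done
None
```

Run:
```python
import cv2,numpy as np
a=cv2.imread("pics/top0.png",0);b=cv2.imread("pics/topF.png",0)
for n,(x0,y0,x1,y1) in {"mouse":(125,230,165,280),"tape":(275,125,320,170),"bare bench":(60,270,100,285)}.items():
    A=np.float32(a[y0:y1,x0:x1]);B=np.float32(b[y0:y1,x0:x1]);print(n,cv2.phaseCorrelate(A,B),A.mean(),B.mean())
```

```text
mouse ((0.05159082541669946, -0.07052889393961337), 0.9159292078018189) 98.6365 110.076
tape ((0.39033339902442066, 0.5616059735251433), 0.8924607651321976) 114.97975 127.98123
bare bench ((0.14305098237564096, 0.6100380520944082), 1.0369518425067266) 120.21333 133.77
```

The four parts are on the blue carrier in reverse order, and I handed the job in at about 39 s of the 112 s allowed. Starting next to the carrier's red end, they stand bottle, plain cup, spool, banded cup. All four look upright in the last pictures, and the arm had lifted clear before hand-in.

**Centring:**
- The wrist camera puts the plain cup and spool within about 1–2 mm of their disc centres.
- The banded cup is about 2–3 mm off, towards the red end. I left it there rather than grasp it again.
- I checked the bottle only by the arm's reading when I let go (about 1 mm) and by eye.
- The top camera disagrees with the wrist camera: it puts the plain cup and spool 3–5 mm off and the banded cup about 4.5 mm off. I took the part of this common to all three as calibration error.

**Forces:** the highest I saw was about 33 N at the wrist, when the spool touched down.

**Tape and mouse:** neither was touched.
- A plain before-and-after difference of the top pictures was not clean, because the whole picture is about 10% brighter.
- After hand-in I compared positions in those pictures. The mouse shift is under 0.1 pixel and the tape shift about 0.7 pixel. A patch of bare bench shows a similar 0.6 pixel, so I read the tape as not moved.

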